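# Roll the band filters label-up and pack them in the filter case

### The arm

A 6-joint arm with a two-finger parallel gripper is mounted at the origin on the work surface. World frame = base frame: x ahead of the robot, y to its left, z up, the work surface at z = 0. Lengths are in m, angles in rad, forces in N, time in s.
With the tool pointing down it reaches from about 0.25 to 0.775 m from the base axis. Payload 4 kg.
Tool frame: the origin (TCP) lies on the centre line of the jaws, within the pads' length; the fingertips stand robot.tips_ahead ahead of it and the grasp point (between the pads) lies 8 mm behind it (robot.tips_ahead is the distance from the TCP to the fingertips, in m); z points along the fingers, y is the line along which they close (so a half turn about z gives the same grasp; the last joint's range is limited). The gripper opens to 94 mm and grips with 3 to 60 N. Pads are 16 mm wide; open, the fingers measure 119 mm over their backs; the gripper's body (75 mm by 177 mm) begins 78 mm behind the grasp point.
Start: joints at [-1.207, 0.087, 1.371, -0, 1.684, -0.103], TCP at [0.248, -0.491, 0.217] pointing down, gripper open.
Joint ranges: [-3.1, 3.1], [-0.76, 2.03], [0.27, 2.55], [-1.08, 4.22], [0.17, 2.65], [-2.57, 2.57]. Speed limits (rad/s): [2.79, 2.79, 3.14, 3.14, 3.14, 3.14].

### API

Orientations are given as [roll, pitch, yaw] about the fixed x, y, z axes, in that order (R = Rz(yaw) Ry(pitch) Rx(roll)).
In Python, from bench import robot, snapshot, close_job, spotter gives the robot as it stands. The module is installed in compiled form; this text tells all that it offers.
- The arm moves only by the tool servo_tool, never from a script. Its argument "commands" is one flat list of numbers, 7 for each row, row after row: the shift along the tool's x, y, z in m, then the turn, a rotation vector about the tool's x, y, z in degrees, then the finger opening in m, from 0 to 0.094. In form: [x, y, z, ax, ay, az, grip, x, y, z, ax, ay, az, grip, ...]. A call has 1 to 10 rows; each row is the pose to reach, as a shift and turn from the pose commanded when the call began, along the tool's axes at that moment; what a row does not reach only later rows make up. A row lasts 1/8 s, in which the tool goes at most 62.5 mm and 10.7 degrees, less where a joint would pass 70% of its speed; a pose out of reach is approached as far as the arm can. A call with a gripper value outside its range is refused whole. The fingers move at their own pace and stop on an object; the grip force is fixed at half the most. Time passes only in rows, so rows that repeat a pose let the fingers close. It gives the time, the measured TCP pose, the force, the opening and the grip force at its end, in the units of the state.
- robot.get_obs(): the state, without advancing time (a new reading comes with each control period).
- snapshot(name): name is "side" or "top"; returns a dict with "img" (420x560x3 uint8, blue, green, red), "camera_matrix" (3x3 intrinsics, pixels), "extrinsics" (4x4, takes a point from camera to world coordinates). Camera axes: x right, y down, z forward; pixel columns grow to the right and rows downward; lengths in m; the calibration is good to about 2 mm. A picture is of the moment at which its call begins. There is no depth.
- close_job(): hands the job in; it is judged then, once.
Trained networks look in a picture, given as the dict that the camera call returned (one of the last four; its "shot" number tells which), for a name from the list of things; names that differ only in an ending like _2 or _b are one class to them, and where a whole thing is asked for, a point or a joint stands for the part that bears it (a point fixed in the world has none). Each returns a list of dicts, best first, with "conf" (0 to 1); they miss things now and then, are a little off and sometimes report something else, mostly with a low value. They report only what shows in the picture. A call takes as long as a camera call. They do not tell look-alikes from the thing itself.
- spotter.trace(name, picture): "region" (420x560 bool, what is visible of it) and "box" ([left, top, width, height] in pixels, round what is visible of it).
The state is a dict: "time": time; "joint_positions": joint angles; "qvel": joint speeds; "joint_torque": joint torques, N m; "tool_pos": TCP position; "ee_rot": TCP orientation; "wrist_force": force on the tool from outside, world axes, zero at the start; "wrist_torque": the same for the moment, N m; "width": finger opening in m; "finger_force": force on a finger pad.
Only numpy, scipy, OpenCV 4.12 (cv2) and the standard library are available. Lean on these libraries where they do the work, as an engineer would, in place of code of your own. Each camera call takes 0.05 s, during which the arm holds its last target. There are 200 camera calls.

### The job

The tubular band filters are lying on the rubber tray with their yellow label stripes turned away. First roll all of them along the tray until every yellow stripe faces straight up (never lift a filter off while its stripe is still turned away); then lay each filter in a pocket of its own in the grey case, stripe still on top, and shut the clear lid fully so the labels can be read through it. Leave the other things on the bench where they are.

Things in the scene. Friction and masses are not known exactly. Their poses are not given: they have to be found in the camera images.
- tray: low rolling tray with a black rubber floor, 280 (its x) x 410 (its y) mm, fixed to the bench; origin at the centre of its underside; the floor's top is 4 mm above the bench, a grey rim 6 mm wide all round rises 10 mm above the bench
- case: open grey storage case fixed to the bench, outside 88 (its x) x 270 (its y) x 44 mm, walls and floor 5 mm thick, inside 78 mm wide along x; origin at the centre of its underside; lid hinged along its +x side. Four pockets side by side, 58 mm apart along its y, each for one filter lying along the case's x
- lid (a joint): hinge of the clear 5 mm lid: 0 = shut, flat on the case's rim; grows as it opens, up to 2.1 rad (leaning back past upright); stiff, stays where it is left
- lid_hinge (a point): middle of the lid's hinge line, at the top of the case's +x side
- lid_handle (a point): grip point of the black knob near the middle of the lid's free edge
- filter0: radio band filter (may be absent): smooth aluminium tube 32 mm in diameter, 70 mm long, 150 g, red end bands, with one yellow label stripe 14 mm wide along its side; origin at the tube's centre; its y axis is the tube's axis; its +z points out through the middle of the stripe, so the stripe is on top when +z points up
- filter1: radio band filter (may be absent): smooth aluminium tube 32 mm in diameter, 70 mm long, 150 g, blue end bands, with one yellow label stripe 14 mm wide along its side; origin at the tube's centre; its y axis is the tube's axis; its +z points out through the middle of the stripe, so the stripe is on top when +z points up
- filter2: radio band filter (may be absent): smooth aluminium tube 32 mm in diameter, 70 mm long, 150 g, green end bands, with one yellow label stripe 14 mm wide along its side; origin at the tube's centre; its y axis is the tube's axis; its +z points out through the middle of the stripe, so the stripe is on top when +z points up
- filter3: radio band filter (may be absent): smooth aluminium tube 32 mm in diameter, 70 mm long, 150 g, black end bands, with one yellow label stripe 14 mm wide along its side; origin at the tube's centre; its y axis is the tube's axis; its +z points out through the middle of the stripe, so the stripe is on top when +z points up
- pocket0 (a point): where the centre of a filter lies when it rests in this pocket of the case (16 mm above the case's floor). Pocket 35 mm wide between low black blocks that rise 10 mm above the floor; the blocks stand in two rows, 24 to 32 mm either side of the case's long centre line, leaving 48 mm open between the rows for the fingers
- pocket1 (a point): where the centre of a filter lies when it rests in this pocket of the case (16 mm above the case's floor). Pocket 35 mm wide between low black blocks that rise 10 mm above the floor; the blocks stand in two rows, 24 to 32 mm either side of the case's long centre line, leaving 48 mm open between the rows for the fingers
- pocket2 (a point): where the centre of a filter lies when it rests in this pocket of the case (16 mm above the case's floor). Pocket 35 mm wide between low black blocks that rise 10 mm above the floor; the blocks stand in two rows, 24 to 32 mm either side of the case's long centre line, leaving 48 mm open between the rows for the fingers
- pocket3 (a point): where the centre of a filter lies when it rests in this pocket of the case (16 mm above the case's floor). Pocket 35 mm wide between low black blocks that rise 10 mm above the floor; the blocks stand in two rows, 24 to 32 mm either side of the case's long centre line, leaving 48 mm open between the rows for the fingers
- adapter: upright brass adapter, 24 mm diameter, 30 mm tall, origin under it; a bystander
- tape: roll of black tape lying flat, 80 mm diameter, 19 mm high, origin under it; a bystander
- driver: screwdriver 170 mm long lying on the bench; a bystander
- handheld: handheld radio standing upright, 35 x 58 x 110 mm plus a stub aerial, origin under it; a bystander
- mug: blue mug, 82 mm diameter, 95 mm tall, origin under it; a bystander
- paddle: Morse paddle key, 80 x 65 x 43 mm, origin under it; a bystander
- notebook: blue log book 148 x 105 x 12 mm, origin under it; a bystander
Things that resemble listed ones, but are neither listed nor needed, are in the scene too. What is shaped like the filter0 but pink or purple is not meant.

How it is judged:
On the way, in this order (a step that is already met when the one before it is completed fails the run):
1. all filters lie still on the tray, each with its yellow stripe on top (within 20 degrees) (angle between each of filter0, filter1, filter2, filter3's own z axis and vertical below 0.35 rad and linear speed of each of filter0, filter1, filter2, filter3 below 0.02 m/s and z of filter0 in the frame of tray between 0.014 and 0.028 m and x of filter0 in the frame of tray between -0.14 and 0.14 m and y of filter0 in the frame of tray between -0.2 and 0.2 m and z of filter1 in the frame of tray between 0.014 and 0.028 m and x of filter1 in the frame of tray between -0.14 and 0.14 m and y of filter1 in the frame of tray between -0.2 and 0.2 m and z of filter2 in the frame of tray between 0.014 and 0.028 m and x of filter2 in the frame of tray between -0.14 and 0.14 m and y of filter2 in the frame of tray between -0.2 and 0.2 m and z of filter3 in the frame of tray between 0.014 and 0.028 m and x of filter3 in the frame of tray between -0.14 and 0.14 m and y of filter3 in the frame of tray between -0.2 and 0.2 m), for 0.3 s.
2. all filters lie in pockets of the case with the stripe on top (within 20 degrees) (angle between each of filter0, filter1, filter2, filter3's own z axis and vertical below 0.35 rad and (distance between filter0 and pocket0 below 0.01 m or distance between filter0 and pocket1 below 0.01 m or distance between filter0 and pocket2 below 0.01 m or distance between filter0 and pocket3 below 0.01 m) and linear speed of each of filter0, filter1, filter2, filter3 below 0.02 m/s and (distance between filter1 and pocket0 below 0.01 m or distance between filter1 and pocket1 below 0.01 m or distance between filter1 and pocket2 below 0.01 m or distance between filter1 and pocket3 below 0.01 m) and (distance between filter2 and pocket0 below 0.01 m or distance between filter2 and pocket1 below 0.01 m or distance between filter2 and pocket2 below 0.01 m or distance between filter2 and pocket3 below 0.01 m) and (distance between filter3 and pocket0 below 0.01 m or distance between filter3 and pocket1 below 0.01 m or distance between filter3 and pocket2 below 0.01 m or distance between filter3 and pocket3 below 0.01 m)), for 0.2 s.
At the end, for the whole second after the job is handed in: every filter present rests in a pocket of the case (centre within 10 mm of the pocket's point) with its yellow stripe facing up within 20 degrees, and the lid is shut (within 0.05 rad) (all of step 2 and value of joint lid below 0.05 rad); the robot touches nothing.
It fails at once if a filter is lifted (centre over 90 mm above the bench) with its stripe more than 60 degrees from the top ((height (world z) of filter0 above 0.09 m and angle between filter0's own z axis and vertical above 1.05 rad) or (height (world z) of filter1 above 0.09 m and angle between filter1's own z axis and vertical above 1.05 rad) or (height (world z) of filter2 above 0.09 m and angle between filter2's own z axis and vertical above 1.05 rad) or (height (world z) of filter3 above 0.09 m and angle between filter3's own z axis and vertical above 1.05 rad)).
It fails at once if a bystander is moved by more than 30 mm (distance of any of adapter, tape, driver, handheld, mug, paddle, notebook from where it was at the start of the episode above 0.03 m).
Of filter0, filter1, filter2, filter3 only 3 to 4 are there at a start; the rules pass over those that are not, and their reading is None.
At some moment in a run one of filter0, filter1, filter2, filter3 may be knocked a few centimetres aside while the robot is not near it.
It also fails if it takes over 210 s, if anything falls off the work surface, if the arm or the gripper's body presses on something with over 40 N, if the wrist force passes 120 N, or if a joint passes its speed limit or range.

## Working session

There is one attempt and no reset: what is moved stays moved. The work goes in short steps, Python scripts to look and compute and a tool call to move; the robot and the scene stay as the last step left them, time stands still between calls to the robot, and variables do not carry over. Pictures are saved under pics/ and viewed, at most 14 in all, crops included, and the job is handed in when it is done.

Besides the shell and the picture viewer there is one more tool, called after "Call:" as a command line: name --argument value ..., lists and objects as JSON in quotes. servo_tool: Moves the arm, as the interface text tells. Its arguments: {"type":"object","properties":{"commands":{"type":"array","items":{"type":"number"}}},"required":["commands"]}

```bash
mkdir -p pics
cat > h.py <<'E'
import numpy as np, cv2
from bench import robot, snapshot, close_job, spotter
from scipy.spatial.transform import Rotation as R
def ray(s,u,v):
    K=s["camera_matrix"];T=s["extrinsics"]
    d=T[:3,:3]@np.linalg.solve(K,[u,v,1.]);return T[:3,3],d
def at(s,u,v,z):
    o,d=ray(s,u,v);return o+d*(z-o[2])/d[2]
def proj(s,p):
    T=np.linalg.inv(s["extrinsics"]);q=s["camera_matrix"]@(T[:3,:3]@np.asarray(p)+T[:3,3]);return q[:2]/q[2]
E
python3 - <<'E'
from h import *
o=robot.get_obs();print(o["time"],o["tool_pos"],o["ee_rot"],o["width"],robot.tips_ahead)
for n in("top","side"):
    s=snapshot(n);cv2.imwrite(f"pics/{n}0.png",s["img"]);print(n,np.round(s["extrinsics"],3).tolist(),s["camera_matrix"][0])
    for k in["tray","case","lid","lid_handle","filter0","filter1","filter2","filter3"]:
        for r in spotter.trace(k,s)[:6]:
            x,y,w,h=r["box"];print(k,round(r["conf"],2),r["box"],np.round(at(s,x+w/2,y+h/2,.02),3))
E
```

```text
0.0 [ 0.2473351  -0.49067699  0.21534998] [-3.13948042e+00 -1.99577552e-04  4.66836901e-01] 0.09380217872238399 0.011
top [[-0.057, -0.976, 0.21, 0.288], [-0.998, 0.056, -0.011, -0.023], [-0.001, -0.211, -0.978, 1.15], [0.0, 0.0, 0.0, 1.0]] [383.03409995   0.         276.22972906]
tray 0.71 [222.1, 155.2, 153.1, 110.5] [ 0.518 -0.102  0.02 ]
case 0.75 [121.8, 161.9, 63.0, 97.6] [0.542 0.336 0.02 ]
lid 0.93 [122.2, 160.1, 32.0, 101.4] [0.545 0.381 0.02 ]
lid_handle 0.8 [121.7, 164.2, 28.5, 96.5] [0.54  0.388 0.02 ]
lid_handle 0.72 [120.9, 162.3, 65.8, 100.1] [0.537 0.334 0.02 ]
filter0 0.83 [269.4, 203.3, 25.1, 12.9] [ 0.523 -0.052  0.02 ]
filter0 0.76 [384.6, 157.8, 13.6, 24.5] [ 0.629 -0.396  0.02 ]
filter0 0.72 [332.8, 203.0, 26.3, 15.5] [ 0.509 -0.244  0.02 ]
filter0 0.67 [341.7, 286.4, 19.9, 20.8] [ 0.257 -0.236  0.02 ]
filter0 0.62 [339.8, 123.2, 22.3, 8.5] [ 0.776 -0.285  0.02 ]
filter0 0.58 [304.7, 214.3, 23.6, 14.6] [ 0.481 -0.153  0.02 ]
filter1 0.83 [269.4, 203.3, 25.1, 12.9] [ 0.523 -0.052  0.02 ]
filter1 0.76 [384.6, 157.8, 13.6, 24.5] [ 0.629 -0.396  0.02 ]
filter1 0.72 
[... 2227 characters left out ...]
0.48  -0.143  0.02 ]
filter2 0.75 [271.2, 206.3, 13.1, 22.8] [ 0.518 -0.045  0.02 ]
filter2 0.75 [253.1, 155.1, 18.9, 8.2] [ 0.624 -0.366  0.02 ]
filter2 0.7 [281.2, 172.8, 11.8, 22.4] [ 0.514 -0.229  0.02 ]
filter2 0.62 [280.9, 223.3, 9.5, 26.3] [0.481 0.038 0.02 ]
filter2 0.57 [353.5, 184.6, 21.7, 14.1] [ 0.253 -0.233  0.02 ]
filter3 0.77 [289.5, 191.7, 9.0, 17.0] [ 0.48  -0.143  0.02 ]
filter3 0.75 [271.2, 206.3, 13.1, 22.8] [ 0.518 -0.045  0.02 ]
filter3 0.75 [253.1, 155.1, 18.9, 8.2] [ 0.624 -0.366  0.02 ]
filter3 0.7 [281.2, 172.8, 11.8, 22.4] [ 0.514 -0.229  0.02 ]
filter3 0.62 [280.9, 223.3, 9.5, 26.3] [0.481 0.038 0.02 ]
filter3 0.57 [353.5, 184.6, 21.7, 14.1] [ 0.253 -0.233  0.02 ]
```

Run:
```python
import cv2
a=cv2.imread("pics/top0.png");cv2.imwrite("pics/topA.png",cv2.resize(a,(784,588),interpolation=cv2.INTER_CUBIC))
c=a[150:275,110:410];cv2.imwrite("pics/topB.png",cv2.resize(c,(800,333),interpolation=cv2.INTER_CUBIC))
b=cv2.imread("pics/side0.png")[160:340,180:340];cv2.imwrite("pics/sideB.png",cv2.resize(b,(533,600),interpolation=cv2.INTER_CUBIC))
```

```text
(no output)
```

View pics/topA.png

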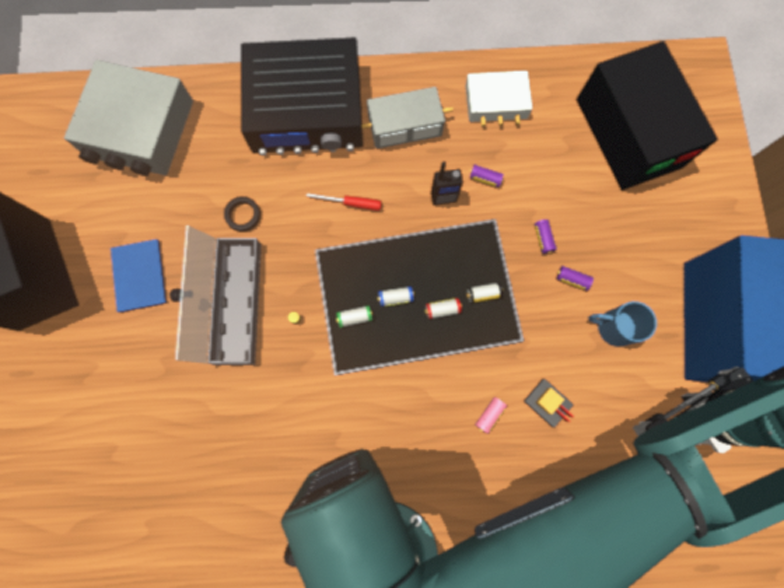

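View pics/topB.png

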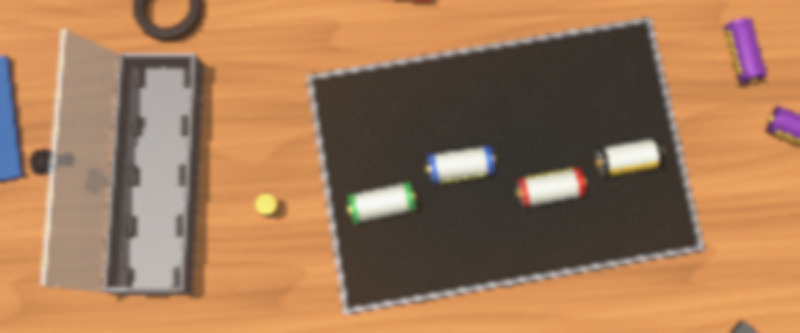

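View pics/sideB.png

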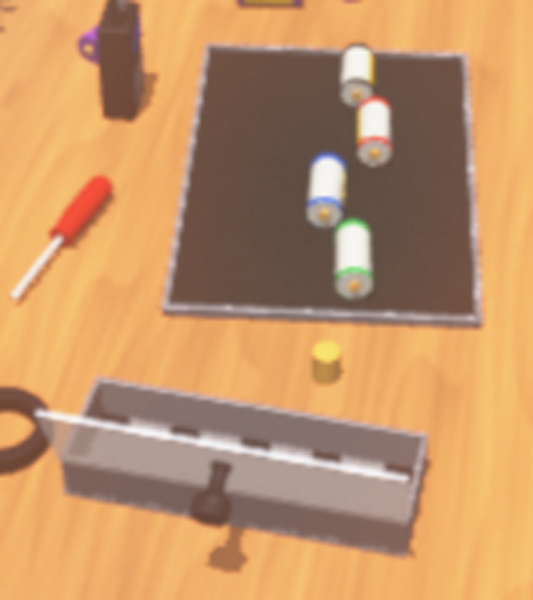

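Top (784×588 view): green filter at (354,316), blue (396,296), red (443,308), black (484,292) lie on the tray. All four filters are present. Look-alikes are three purple tubes (487,176), (545,236), (575,278) and a pink one (491,414), and these are off the tray. The case is at (220,300) with its lid open to the left, the brass adapter at (293,317), and the notebook left of the lid. The crops confirm the choice by end-band colour; yellow edges show on the near side of black and blue, and red's is less clear.

```bash
cat >> h.py <<'E'
BX=None
def filters(s,n=10):
    "list of dict(c,yaw,col) for tubes in the tray area"
    out=[]
    for r in spotter.trace("filter0",s)[:n]:
        m=r["region"].astype(np.uint8)
        if m.sum()<40: continue
        (cx,cy),(w,h),a=cv2.minAreaRect(cv2.findNonZero(m))
        vv,uu=np.nonzero(m)
        P=np.array([at(s,u,v,.02)[:2] for u,v in zip(uu,vv)]);c=P.mean(0)
        e,V=np.linalg.eigh(np.cov((P-c).T));ax=V[:,1];ax=ax*np.sign(ax[1])
        out.append(dict(conf=r["conf"],c=np.r_[at(s,uu.mean(),vv.mean(),.02)[:2],.02],ax=ax,n=m.sum()))
    return out
def unwrap(s,c,ax,phis=range(-100,101,10),L=.022,r=.016):
    "yellowness by angle; phi>0 toward n=+x side"
    a=np.r_[ax,0];n=np.array([ax[1],-ax[0],0]);im=s["img"].astype(np.float32);res=[]
    for p in phis:
        t=np.radians(p);q=c+r*(n*np.sin(t)+np.array([0,0,np.cos(t)]))
        px=np.array([proj(s,q+a*l) for l in np.linspace(-L,L,9)],np.float32)
        v=cv2.remap(im,px[:,0].reshape(-1,1),px[:,1].reshape(-1,1),cv2.INTER_LINEAR).reshape(-1,3).mean(0)
        res.append((v[2]-v[0])/(v[2]+10)*100)
    return np.round(res).astype(int)
E
python3 - <<'E'
from h import *
for n in("top","side"):
    s=snapshot(n)
    for f in filters(s):
        if .4<f["c"][0]<.6: 
            print(n,round(f["conf"],2),f["n"],np.round(f["c"][:2],3),"yaw",round(np.degrees(np.arctan2(*-f["ax"]))+180,1),*unwrap(s,f["c"],f["ax"]))
    for k in("tray","case"):
        m=spotter.trace(k,s)[0]["region"].astype(np.uint8)
        C=max(cv2.findContours(m,0,2)[0],key=cv2.contourArea);q=cv2.approxPolyDP(cv2.convexHull(C),4,True)[:,0]
        print(n,k,[np.round(at(s,u,v,.01 if k=="tray" else .044)[:2],3).tolist() for u,v in q],q.tolist())
im=cv2.imread("pics/top0.png")[155:270,110:195];cv2.imwrite("pics/caseA.png",cv2.resize(im,None,fx=5,fy=5,interpolation=cv2.INTER_CUBIC))
E
```

```text
top 0.79 283 [ 0.486 -0.156] yaw 353.0 11 11 10 10 9 9 8 6 5 5 4 5 6 9 13 19 24 27 28 27 24
top 0.55 277 [ 0.518 -0.056] yaw 355.5 29 28 25 20 13 9 6 5 3 2 2 3 4 5 6 7 7 7 7 8 7
top 0.55 261 [ 0.515 -0.245] yaw 352.5 59 60 61 61 54 41 22 8 4 3 3 4 5 6 8 8 9 9 9 9 9
top 0.52 247 [0.48  0.038] yaw 353.3 12 12 11 10 9 9 7 5 3 2 1 3 4 6 8 9 10 11 11 10 10
top tray [[0.677, -0.287], [0.409, -0.314], [0.366, 0.085], [0.635, 0.112]] [[354, 158], [372, 243], [239, 265], [227, 178]]
top case [[0.654, 0.24], [0.393, 0.244], [0.408, 0.402], [0.547, 0.42], [0.688, 0.388]] [[183, 171], [182, 258], [127, 256], [122, 209], [134, 163]]
side 0.8 249 [0.48  0.044] yaw 352.7 16 17 17 15 13 11 8 5 3 2 2 2 2 3 4 6 9 11 12 13 12
side 0.75 228 [ 0.485 -0.148] yaw 352.9 25 24 23 21 19 16 12 7 5 3 2 3 3 4 5 11 21 30 36 39 38
side 0.73 182 [ 0.517 -0.048] yaw 352.4 32 32 33 33 27 18 11 5 3 2 2 1 2 2 2 2 2 1 0 0 -1
side 0.61 151 [ 0.536 -0.431] yaw 17.5 60 62 63 58 43 21 1 -7 -9 -9 -8 -4 3 10 16 17 15 10 3 -2 -3
side 0.56 167 [ 0.516 -0.243] yaw 354.6 46 48 49 50 50 45 27 13 5 3 3 3 3 4 5 7 9 11 12 13 12
side tray [[0.678, -0.28], [0.411, -0.305], [0.362, 0.094], [0.633, 0.126]] [[243, 173], [319, 177], [324, 257], [229, 253]]
side case [[0.694, 0.291], [0.634, 0.245], [0.395, 0.26], [0.395, 0.376], [0.647, 0.364]] [[191, 284], [218, 274], [307, 290], [302, 326], [201, 308]]
```

View pics/caseA.png

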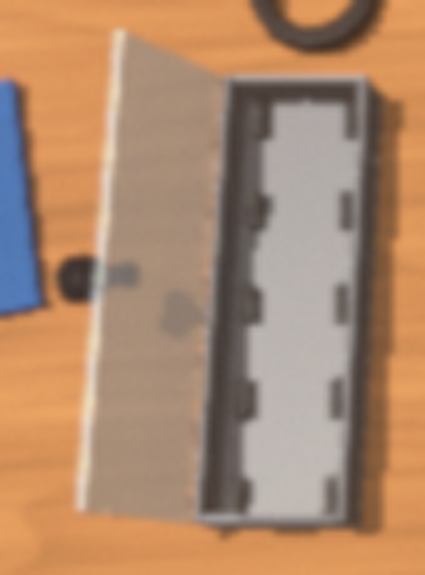

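The case crop shows rim corners at (368,80), (350,522), (230,80) and (200,520), the lid's free edge from (118,32) to (80,508), and the knob at (75,277). Four pockets are visible between block pairs.

Run:
```python
from h import *
from scipy.optimize import least_squares
s=snapshot("top")
g=lambda a:np.array([110+a[0]/5-.4,155+a[1]/5-.4])
cor={(-44,-135):(368,80),(-44,135):(350,522),(44,-135):(230,80),(44,135):(200,520)}
pts=np.array([at(s,*g(v),.044)[:2] for v in cor.values()]);print(pts.round(3).tolist())
mod=np.array(list(cor.keys()))/1000
Rm=lambda t:np.array([[np.cos(t),-np.sin(t)],[np.sin(t),np.cos(t)]])
r=least_squares(lambda p:((mod@Rm(p[2]).T+p[:2])-pts).ravel(),[.53,.29,1.5]);print("case",r.x,np.degrees(r.x[2]),r.fun.round(4))
x,y,t=r.x
for i,yy in enumerate((-87,-29,29,87)):print("pocket?",yy,(Rm(t)@[0,yy/1000]+[x,y]).round(4))
def lid(a,l,yy,off=0):
    lx=.044-l*np.cos(a)+0;lz=.044+l*np.sin(a)
    return np.r_[Rm(t)@[lx,yy]+[x,y],lz]
for a in(1.5,1.6,1.7,1.8,1.9,2.0,2.1):
    print(a,proj(s,lid(a,.088,-.135)).round(1),proj(s,lid(a,.088,.135)).round(1),"obs",g((118,32)),g((80,508)))
```

```text
[[0.656, 0.239], [0.391, 0.251], [0.66, 0.322], [0.397, 0.337]]
case [0.52590758 0.2873677  1.51903665] 87.03438875481629 [ 0.0028 -0.0027 -0.0019 -0.0006  0.0026  0.002  -0.0034  0.0012]
pocket? -87 [0.6128 0.2829]
pocket? -29 [0.5549 0.2859]
pocket? 29 [0.4969 0.2889]
pocket? 87 [0.439  0.2919]
1.5 [147.4 160.2] [140.7 257.3] obs [133.2 161. ] [125.6 256.2]
1.6 [144.2 160.2] [137.4 257.3] obs [133.2 161. ] [125.6 256.2]
1.7 [141.2 160.3] [134.1 257.3] obs [133.2 161. ] [125.6 256.2]
1.8 [138.3 160.5] [131.1 257.4] obs [133.2 161. ] [125.6 256.2]
1.9 [135.6 160.8] [128.3 257.5] obs [133.2 161. ] [125.6 256.2]
2.0 [133.1 161.2] [125.7 257.6] obs [133.2 161. ] [125.6 256.2]
2.1 [130.8 161.7] [123.3 257.7] obs [133.2 161. ] [125.6 256.2]
```

```bash
cat >> h.py <<'E'
def go(x,y,z,yawdeg):
    "shift in tool axes and turn from the present pose to the wanted one (tool down)"
    o=robot.get_obs();R0=R.from_euler("xyz",o["ee_rot"]);R1=R.from_euler("xyz",[np.pi,0,np.radians(yawdeg)])
    d=R0.inv().apply(np.array([x,y,z])-o["tool_pos"]);w=(R0.inv()*R1).as_rotvec(degrees=True)
    print("go",(x,y,z),"shift",d.round(4),"turn",w.round(1))
def look(exp,cams=("top","side"),save=None):
    "exp: name->approx (x,y); prints measured centre (mean correction none), yaw and yellow profile"
    for n in cams:
        s=snapshot(n);fs=filters(s)
        if save: cv2.imwrite(f"pics/{save}_{n}.png",s["img"])
        for k,e in exp.items():
            f=min(fs,key=lambda f:np.hypot(*(f["c"][:2]-e)))
            if np.hypot(*(f["c"][:2]-e))>.04: print(n,k,"missed");continue
            print(n,k,round(f["conf"],2),np.round(f["c"][:2],4),"yaw",round(-np.degrees(np.arctan2(*f["ax"])),1),*unwrap(s,f["c"],f["ax"]))
E
python3 -c "
from h import *
go(.5155,-.244,.1,96.5)"
```

```text
go (0.5155, -0.244, 0.1) shift [ 0.3506 -0.1001  0.1165] turn [  0.    0.  -69.8]
```

Call:
servo_tool --commands '[0.05, -0.014, 0.01, 0, 0, -10, 0.06, 0.1, -0.028, 0.02, 0, 0, -20, 0.06, 0.15, -0.043, 0.03, 0, 0, -30, 0.06, 0.2, -0.057, 0.05, 0, 0, -40, 0.06, 0.25, -0.071, 0.07, 0, 0, -50, 0.06, 0.3, -0.086, 0.09, 0, 0, -60, 0.06, 0.351, -0.1, 0.1165, 0, 0, -69.8, 0.06, 0.351, -0.1, 0.1165, 0, 0, -69.8, 0.06, 0.351, -0.1, 0.1165, 0, 0, -69.8, 0.06]'

```text
time: 2.48
tool_pos: [0.5159, -0.2443, 0.1002]
ee_rot: [-3.141, 0.001, 1.685]
wrist_force: [-0.3, 0.4, -0.2]
width: 0.06
finger_force: 0.0
```

```bash
python3 -c "
from h import *
go(.5155,-.244,.021,96.5);print(robot.get_obs()['joint_positions'].round(2))"
```

```text
go (0.5155, -0.244, 0.021) shift [ 0.0003 -0.0003  0.0792] turn [-0.  0.  0.]
[-0.54  0.18  1.5  -0.    1.46 -0.65]
```

Call:
servo_tool --commands '[0, 0, 0.04, 0, 0, 0, 0.06, 0, 0, 0.079, 0, 0, 0, 0.06, 0, 0, 0.079, 0, 0, 0, 0.05, 0, 0, 0.079, 0, 0, 0, 0.044, 0, 0, 0.079, 0, 0, 0, 0.038, 0, 0, 0.079, 0, 0, 0, 0.035, 0, 0, 0.079, 0, 0, 0, 0.034, 0, 0, 0.079, 0, 0, 0, 0.034]'

```text
time: 3.48
tool_pos: [0.5161, -0.2439, 0.0212]
ee_rot: [3.141, 0.0, 1.685]
wrist_force: [-0.2, 0.0, -0.3]
width: 0.0342
finger_force: 0.0
```

Call:
servo_tool --commands '[0, 0.004, 0, 0, 0, 0, 0.034, 0, 0.009, 0, 0, 0, 0, 0.034, 0, 0.014, 0, 0, 0, 0, 0.034, 0, 0.017, 0, 0, 0, 0, 0.034, 0, 0.019, 0, 0, 0, 0, 0.034, 0, 0.019, 0, 0, 0, 0, 0.034, 0, 0.019, 0, 0, 0, 0, 0.04, 0, 0.019, 0, 0, 0, 0, 0.06, 0, 0.019, -0.04, 0, 0, 0, 0.06, 0, 0.019, -0.079, 0, 0, 0, 0.06]'

```text
time: 4.72
tool_pos: [0.5343, -0.2415, 0.1003]
ee_rot: [-3.14, -0.001, 1.685]
wrist_force: [1.3, -0.4, -0.7]
width: 0.06
finger_force: 0.0
```

```bash
python3 -c "
from h import *
print(robot.get_obs()['tool_pos'])
look(dict(g=(.48,.041),b=(.5175,-.052),r=(.4855,-.152),k=(.5345,-.242)),save='r1')
go(.4855,-.152,.1,96.5)"
```

```text
[ 0.53430529 -0.24153953  0.10032855]
top g 0.62 [0.4804 0.038 ] yaw 6.3 12 11 10 9 9 8 6 4 3 1 1 3 4 6 8 9 10 11 11 11 10
top b 0.61 [ 0.5187 -0.054 ] yaw 6.5 27 26 23 17 11 8 6 4 3 2 2 3 4 6 7 8 8 8 8 8 8
top r 0.41 [ 0.4857 -0.1389] yaw 28.2 -4 -4 -3 -2 2 5 7 9 11 12 13 17 21 26 28 30 32 33 33 33 33
top k 0.44 [ 0.5357 -0.2366] yaw 38.5 -6 -6 -5 -1 5 12 21 30 37 38 34 31 28 25 19 12 5 -1 -5 -6 -5
side g 0.52 [0.4798 0.0427] yaw 8.2 17 18 18 16 14 11 8 4 3 2 1 1 1 2 4 5 8 10 12 12 12
side b 0.62 [ 0.5176 -0.0505] yaw 5.6 31 32 32 30 23 15 7 3 2 1 1 1 1 2 3 3 4 4 3 2 0
side r 0.51 [ 0.4858 -0.1481] yaw 6.7 23 23 21 20 17 15 10 6 4 3 2 2 2 3 5 12 22 31 38 40 39
side k 0.69 [ 0.5331 -0.2364] yaw 7.0 21 22 22 20 18 22 29 41 56 69 70 56 32 13 6 7 8 10 11 12 12
go (0.4855, -0.152, 0.1) shift [ 0.0951 -0.0391  0.0005] turn [0.1 0.1 0. ]
```

Call:
servo_tool --commands '[0.05, -0.02, 0, 0, 0, 0, 0.06, 0.095, -0.039, 0, 0, 0, 0, 0.06, 0.095, -0.039, 0.04, 0, 0, 0, 0.06, 0.095, -0.039, 0.079, 0, 0, 0, 0.06, 0.095, -0.039, 0.079, 0, 0, 0, 0.05, 0.095, -0.039, 0.079, 0, 0, 0, 0.044, 0.095, -0.039, 0.079, 0, 0, 0, 0.038, 0.095, -0.039, 0.079, 0, 0, 0, 0.035, 0.095, -0.039, 0.079, 0, 0, 0, 0.034, 0.095, -0.039, 0.079, 0, 0, 0, 0.034]'

```text
time: 6.18
tool_pos: [0.4854, -0.1519, 0.0212]
ee_rot: [3.141, 0.0, 1.685]
wrist_force: [-0.2, -0.1, 0.1]
width: 0.0341
finger_force: 0.1
```

Call:
servo_tool --commands '[0, -0.005, 0, 0, 0, 0, 0.034, 0, -0.012, 0, 0, 0, 0, 0.034, 0, -0.019, 0, 0, 0, 0, 0.034, 0, -0.023, 0, 0, 0, 0, 0.034, 0, -0.025, 0, 0, 0, 0, 0.034, 0, -0.025, 0, 0, 0, 0, 0.034, 0, -0.025, 0, 0, 0, 0, 0.04, 0, -0.025, 0, 0, 0, 0, 0.06, 0, -0.025, -0.04, 0, 0, 0, 0.06, 0, -0.025, -0.079, 0, 0, 0, 0.06]'

```text
time: 7.42
tool_pos: [0.4601, -0.1544, 0.1004]
ee_rot: [-3.14, -0.001, 1.685]
wrist_force: [0.2, -0.3, -0.3]
width: 0.0593
finger_force: 0.0
```

```bash
python3 -c "
from h import *
print(robot.get_obs()['tool_pos'])
go(.518,-.0515,.1,96.5)"
```

```text
[ 0.46006647 -0.1544266   0.1003789 ]
go (0.518, -0.0515, 0.1) shift [0.0956 0.0693 0.0004] turn [-0.1 -0.   0.1]
```

Call:
servo_tool --commands '[0.048, 0.035, 0, 0, 0, 0, 0.06, 0.0956, 0.0693, 0, 0, 0, 0, 0.06, 0.0956, 0.0693, 0.04, 0, 0, 0, 0.06, 0.0956, 0.0693, 0.079, 0, 0, 0, 0.06, 0.0956, 0.0693, 0.079, 0, 0, 0, 0.05, 0.0956, 0.0693, 0.079, 0, 0, 0, 0.044, 0.0956, 0.0693, 0.079, 0, 0, 0, 0.038, 0.0956, 0.0693, 0.079, 0, 0, 0, 0.035, 0.0956, 0.0693, 0.079, 0, 0, 0, 0.034, 0.0956, 0.0693, 0.079, 0, 0, 0, 0.034]'

```text
time: 8.68
tool_pos: [0.5184, -0.0519, 0.0212]
ee_rot: [3.141, 0.0, 1.685]
wrist_force: [0.3, -0.5, 0.9]
width: 0.0342
finger_force: 0.0
```

Call:
servo_tool --commands '[0, 0.005, 0, 0, 0, 0, 0.034, 0, 0.012, 0, 0, 0, 0, 0.034, 0, 0.019, 0, 0, 0, 0, 0.034, 0, 0.023, 0, 0, 0, 0, 0.034, 0, 0.025, 0, 0, 0, 0, 0.034, 0, 0.025, 0, 0, 0, 0, 0.034, 0, 0.025, 0, 0, 0, 0, 0.04, 0, 0.025, 0, 0, 0, 0, 0.06, 0, 0.025, -0.04, 0, 0, 0, 0.06, 0, 0.025, -0.079, 0, 0, 0, 0.06]'

```text
time: 9.93
tool_pos: [0.5426, -0.0489, 0.1003]
ee_rot: [-3.14, -0.0, 1.685]
wrist_force: [-0.1, 0.2, -0.1]
width: 0.0592
finger_force: 0.0
```

```bash
python3 -c "
from h import *
print(robot.get_obs()['tool_pos'])
go(.480,.041,.1,96.5)"
```

```text
[ 0.54259064 -0.04889925  0.100336  ]
go (0.48, 0.041, 0.1) shift [ 0.0964 -0.0519  0.0005] turn [-0.1 -0.   0. ]
```

Call:
servo_tool --commands '[0.048, -0.026, 0, 0, 0, 0, 0.06, 0.0964, -0.0519, 0, 0, 0, 0, 0.06, 0.0964, -0.0519, 0.04, 0, 0, 0, 0.06, 0.0964, -0.0519, 0.079, 0, 0, 0, 0.06, 0.0964, -0.0519, 0.079, 0, 0, 0, 0.05, 0.0964, -0.0519, 0.079, 0, 0, 0, 0.044, 0.0964, -0.0519, 0.079, 0, 0, 0, 0.038, 0.0964, -0.0519, 0.079, 0, 0, 0, 0.035, 0.0964, -0.0519, 0.079, 0, 0, 0, 0.034, 0.0964, -0.0519, 0.079, 0, 0, 0, 0.034]'

```text
time: 11.18
tool_pos: [0.4808, 0.0408, 0.0212]
ee_rot: [3.141, 0.0, 1.685]
wrist_force: [-0.4, 0.1, 0.5]
width: 0.0338
finger_force: 0.0
```

Call:
servo_tool --commands '[0, 0.006, 0, 0, 0, 0, 0.034, 0, 0.014, 0, 0, 0, 0, 0.034, 0, 0.024, 0, 0, 0, 0, 0.034, 0, 0.033, 0, 0, 0, 0, 0.034, 0, 0.038, 0, 0, 0, 0, 0.034, 0, 0.04, 0, 0, 0, 0, 0.034, 0, 0.04, 0, 0, 0, 0, 0.034, 0, 0.04, 0, 0, 0, 0, 0.06, 0, 0.04, -0.04, 0, 0, 0, 0.06, 0, 0.04, -0.12, 0, 0, 0, 0.06]'

```text
time: 12.42
tool_pos: [0.5181, 0.0455, 0.1219]
ee_rot: [-3.135, -0.001, 1.685]
wrist_force: [0.4, 0.0, -0.4]
width: 0.0588
finger_force: 0.0
```

Call:
servo_tool --commands '[0.05, -0.04, -0.02, 0, 0, 0, 0.06, 0.09, -0.08, -0.04, 0, 0, 0, 0.06, 0.14, -0.1, -0.04, 0, 0, 0, 0.06, 0.18, -0.12, -0.04, 0, 0, 0, 0.06, 0.18, -0.12, -0.04, 0, 0, 0, 0.06]'

```text
time: 13.05
tool_pos: [0.379, 0.2124, 0.1638]
ee_rot: [3.141, -0.001, 1.69]
wrist_force: [-0.3, -0.8, -0.7]
width: 0.0599
finger_force: 0.0
```

```bash
python3 -c "
from h import *
print(robot.get_obs()['tool_pos'])
look(dict(g=(.519,.047),b=(.5425,-.049),r=(.46,-.154),k=(.5345,-.242)),save='r2')
import cv2
a=cv2.imread('pics/r2_top.png')[150:270,220:380];b=cv2.imread('pics/r2_side.png')[160:260,210:350]
a=cv2.resize(a,(800,600),interpolation=cv2.INTER_CUBIC)[:,:]
b=cv2.resize(b,(800,571))
cv2.imwrite('pics/r2.png',cv2.resize(np.hstack([a[:571],b]),(800,286),interpolation=cv2.INTER_AREA))"
```

```text
[0.37899852 0.21242765 0.16376802]
top g 0.49 [0.5194 0.044 ] yaw 8.2 60 61 62 61 55 40 20 6 3 1 1 3 4 6 8 9 10 10 10 10 9
top b 0.73 [ 0.5432 -0.0509] yaw 5.0 15 15 18 23 33 47 59 63 59 48 27 10 6 6 7 8 9 9 10 9 8
top r 0.49 [ 0.459  -0.1568] yaw 7.0 12 12 11 10 11 16 27 45 58 60 59 51 33 16 11 9 9 9 10 10 9
top k 0.71 [ 0.5335 -0.2429] yaw 6.1 12 12 11 10 12 17 31 49 60 61 58 46 27 14 10 9 9 9 9 9 9
side g 0.81 [0.5182 0.05  ] yaw 7.5 43 43 45 49 54 56 35 15 4 2 2 2 2 3 4 5 6 7 9 9 9
side b 0.64 [ 0.5422 -0.0463] yaw 6.3 21 21 21 21 26 36 49 63 70 67 48 18 5 2 3 4 4 5 4 4 3
side r 0.58 [ 0.4637 -0.1839] yaw 9.9 26 26 26 28 29 31 36 45 54 62 63 59 46 34 27 25 26 26 25 24 23
side k 0.54 [ 0.5335 -0.2367] yaw 6.9 21 22 21 19 18 23 31 45 59 70 70 54 29 12 6 8 9 11 13 14 13
```

View pics/r2.png

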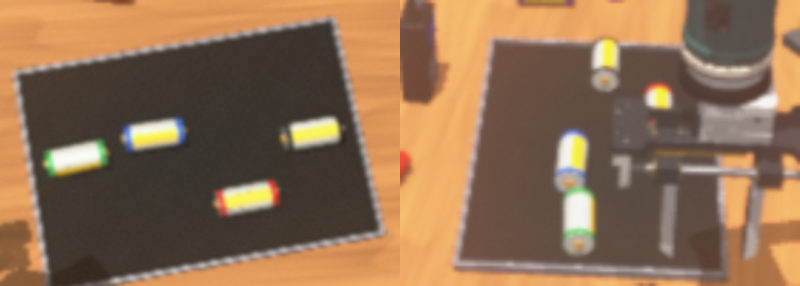

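Top half shows black's and red's stripes nearly on top, blue's slightly toward −x, and green's at the −x edge. Next I roll green about +20 mm and blue about +8.4 mm.

```bash
python3 -c "
from h import *
go(.5185,.0465,.1,96.5)"
```

```text
go (0.5185, 0.0465, 0.1) shift [-0.1777  0.1181  0.0635] turn [ 0.  0. -0.]
```

Call:
servo_tool --commands '[-0.05, 0.033, 0, 0, 0, 0, 0.06, -0.09, 0.066, 0.02, 0, 0, 0, 0.06, -0.14, 0.1, 0.04, 0, 0, 0, 0.06, -0.178, 0.118, 0.0635, 0, 0, 0, 0.06, -0.178, 0.118, 0.0635, 0, 0, 0, 0.06, -0.178, 0.118, 0.1, 0, 0, 0, 0.06, -0.178, 0.118, 0.1425, 0, 0, 0, 0.06, -0.178, 0.118, 0.1425, 0, 0, 0, 0.045, -0.178, 0.118, 0.1425, 0, 0, 0, 0.038, -0.178, 0.118, 0.1425, 0, 0, 0, 0.034]'

```text
time: 14.5
tool_pos: [0.5195, 0.0473, 0.0232]
ee_rot: [3.138, 0.0, 1.685]
wrist_force: [0.5, 0.7, -0.6]
width: 0.0354
finger_force: 0.0
```

Call:
servo_tool --commands '[0, 0, 0, 0, 0, 0, 0.034, 0, 0.004, 0, 0, 0, 0, 0.034, 0, 0.009, 0, 0, 0, 0, 0.034, 0, 0.015, 0, 0, 0, 0, 0.034, 0, 0.0185, 0, 0, 0, 0, 0.034, 0, 0.0205, 0, 0, 0, 0, 0.034, 0, 0.0205, 0, 0, 0, 0, 0.034, 0, 0.0205, 0, 0, 0, 0, 0.06, 0, 0.0205, -0.04, 0, 0, 0, 0.06, 0, 0.0205, -0.079, 0, 0, 0, 0.06]'

```text
time: 15.75
tool_pos: [0.5379, 0.0496, 0.1003]
ee_rot: [-3.14, -0.0, 1.685]
wrist_force: [0.4, -0.7, 0.6]
width: 0.0585
finger_force: 0.0
```

```bash
python3 -c "
from h import *
print(robot.get_obs()['tool_pos'])
go(.5425,-.049,.1,96.5)"
```

```text
[0.53791148 0.04955726 0.10032596]
go (0.5425, -0.049, 0.1) shift [-0.0984 -0.0067  0.0003] turn [-0.1 -0.   0. ]
```

Call:
servo_tool --commands '[-0.05, -0.003, 0, 0, 0, 0, 0.06, -0.0984, -0.0067, 0, 0, 0, 0, 0.06, -0.0984, -0.0067, 0, 0, 0, 0, 0.06, -0.0984, -0.0067, 0.04, 0, 0, 0, 0.06, -0.0984, -0.0067, 0.079, 0, 0, 0, 0.06, -0.0984, -0.0067, 0.079, 0, 0, 0, 0.045, -0.0984, -0.0067, 0.079, 0, 0, 0, 0.038, -0.0984, -0.0067, 0.079, 0, 0, 0, 0.034, -0.0984, -0.0067, 0.079, 0, 0, 0, 0.034]'

```text
time: 16.88
tool_pos: [0.5438, -0.0489, 0.0222]
ee_rot: [3.14, 0.001, 1.685]
wrist_force: [-0.5, 0.4, -0.0]
width: 0.034
finger_force: 0.0
```

Call:
servo_tool --commands '[0, 0.003, 0, 0, 0, 0, 0.034, 0, 0.006, 0, 0, 0, 0, 0.034, 0, 0.0085, 0, 0, 0, 0, 0.034, 0, 0.0085, 0, 0, 0, 0, 0.034, 0, 0.0085, 0, 0, 0, 0, 0.034, 0, 0.0085, 0, 0, 0, 0, 0.06, 0, 0.0085, -0.04, 0, 0, 0, 0.06, 0.05, 0.0, -0.1, 0, 0, 0, 0.06, 0.1, -0.03, -0.13, 0, 0, 0, 0.06, 0.15, -0.06, -0.14, 0, 0, 0, 0.06]'

```text
time: 18.12
tool_pos: [0.4746, 0.084, 0.1603]
ee_rot: [3.137, 0.0, 1.684]
wrist_force: [-0.3, -0.5, 0.9]
width: 0.0595
finger_force: 0.0
```

Call:
servo_tool --commands '[0.05, -0.03, 0, 0, 0, 0, 0.06, 0.1, -0.04, 0, 0, 0, 0, 0.06, 0.13, -0.04, 0, 0, 0, 0, 0.06, 0.13, -0.04, 0, 0, 0, 0, 0.06]'

```text
time: 18.62
tool_pos: [0.4189, 0.2089, 0.1577]
ee_rot: [3.141, 0.0, 1.689]
wrist_force: [0.0, -1.1, 0.4]
width: 0.0598
finger_force: 0.0
```

```bash
python3 -c "
from h import *
print(robot.get_obs()['tool_pos'])
look(dict(g=(.538,.0495),b=(.551,-.049),r=(.46,-.154),k=(.5345,-.242)),save='r3')
go(.538,.0495,.1,96.5)"
```

```text
[0.4189087  0.20893905 0.15766816]
top g 0.65 [0.5386 0.047 ] yaw 7.8 13 12 11 10 11 15 25 44 56 57 56 48 31 18 13 11 11 12 12 12 11
top b 0.59 [ 0.5512 -0.0517] yaw 6.6 12 11 10 8 8 8 8 10 23 43 56 60 57 48 37 28 24 22 22 23 27
top r 0.54 [ 0.4583 -0.1566] yaw 8.4 14 14 13 11 11 14 23 40 56 60 59 54 38 20 11 9 9 9 9 9 9
top k 0.68 [ 0.5338 -0.2437] yaw 8.5 12 11 11 10 12 19 32 50 60 61 58 45 25 13 9 9 9 9 9 9 9
side g 0.72 [0.5381 0.0528] yaw 8.1 15 16 15 13 12 12 19 35 59 71 72 65 37 16 8 7 9 11 12 13 12
side b 0.52 [ 0.5546 -0.0386] yaw 11.8 10 10 11 11 9 9 9 24 44 58 60 52 30 17 11 9 12 14 15 14 13
side r missed
side k 0.57 [ 0.5321 -0.2363] yaw 7.0 23 24 23 21 18 18 26 37 52 67 71 62 43 18 10 7 8 9 10 11 11
go (0.538, 0.0495, 0.1) shift [-0.1693  0.0997  0.0576] turn [-0.  0. -0.]
```

Call:
servo_tool --commands '[-0.06, -0.02, -0.01, 0, 0, 0, 0.06, -0.12, -0.04, -0.02, 0, 0, 0, 0.06, -0.18, -0.06, -0.03, 0, 0, 0, 0.06, -0.24, -0.08, -0.04, 0, 0, 0, 0.06, -0.3, -0.1, -0.04, 0, 0, 0, 0.06, -0.36, -0.12, -0.04, 0, 0, 0, 0.06, -0.42, -0.14, -0.04, 0, 0, 0, 0.06, -0.48, -0.15, -0.04, 0, 0, 0, 0.06, -0.52, -0.15, -0.04, 0, 0, 0, 0.06, -0.52, -0.15, -0.04, 0, 0, 0, 0.06]'

```text
time: 20.08
tool_pos: [0.3282, -0.3293, 0.1967]
ee_rot: [-3.14, -0.001, 1.679]
wrist_force: [0.3, 0.7, -0.4]
width: 0.0601
finger_force: 0.0
```

```bash
python3 -c "
from h import *
print(robot.get_obs()['tool_pos'])
look(dict(g=(.538,.0495),b=(.551,-.049),r=(.46,-.154),k=(.5345,-.242)),save='r4')
go(.551,-.049,.1,96.5)
a=cv2.imread('pics/r4_top.png')[150:270,220:380];b=cv2.imread('pics/r4_side.png')[160:260,210:350]
a=cv2.resize(a,(800,600),interpolation=cv2.INTER_CUBIC)
b=cv2.resize(b,(800,571),interpolation=cv2.INTER_CUBIC)
cv2.imwrite('pics/r4.png',cv2.resize(np.hstack([a[:571],b]),(800,286),interpolation=cv2.INTER_AREA))"
```

```text
[ 0.32819472 -0.32928586  0.1967103 ]
top g 0.73 [0.5377 0.047 ] yaw 8.2 16 15 13 11 10 13 20 38 54 58 57 52 37 22 15 12 11 11 11 11 12
top b 0.49 [ 0.5513 -0.0512] yaw 6.6 12 11 10 9 8 8 8 11 25 45 57 60 57 47 36 28 23 21 21 23 26
top r 0.66 [ 0.4594 -0.1575] yaw 7.5 12 12 11 11 12 17 29 47 59 60 59 49 30 15 11 9 9 10 10 10 9
top k 0.69 [ 0.5346 -0.2439] yaw 6.1 11 10 10 11 14 23 38 55 61 60 55 39 20 11 9 9 9 10 10 10 9
side g 0.55 [0.5381 0.0521] yaw 9.3 18 18 17 15 13 12 19 34 58 71 73 65 37 16 8 6 9 12 13 13 13
side b 0.51 [ 0.5509 -0.045 ] yaw 7.3 18 19 18 15 12 9 7 6 16 41 63 69 66 52 33 21 13 11 8 7 7
side r 0.55 [ 0.4585 -0.1458] yaw 6.5 28 29 28 27 25 26 28 37 54 69 71 61 32 17 12 12 15 18 19 21 22
side k 0.59 [ 0.5331 -0.2367] yaw 7.5 24 25 24 22 19 22 29 42 56 70 70 56 33 13 7 7 9 11 13 13 13
go (0.551, -0.049, 0.1) shift [0.2493 0.2516 0.0978] turn [ 0.  -0.   0.1]
```

View pics/r4.png

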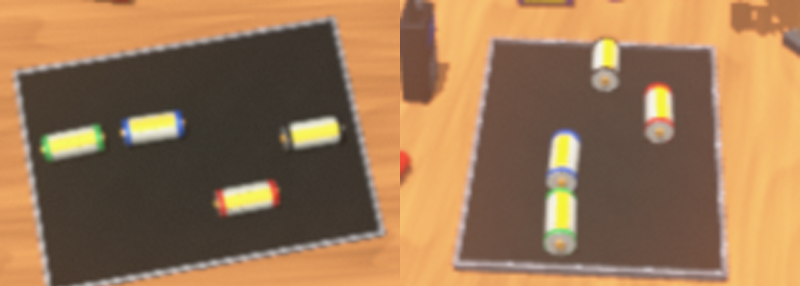

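```bash
cat >> h.py <<'E'
def fine(s,f,yaw=6.5):
    "centre whose model silhouette has the mask's centroid"
    from scipy.optimize import least_squares
    t=np.radians(yaw);a=np.array([-np.sin(t),np.cos(t),0]);n=np.array([np.cos(t),np.sin(t),0]);z=np.array([0,0,1.])
    th=np.linspace(0,2*np.pi,24,endpoint=False)
    ring=np.array([.016*(n*np.cos(q)+z*np.sin(q)) for q in th])
    pts=np.vstack([ring+a*.035,ring-a*.035])
    def cen(c):
        h=cv2.convexHull(np.array([proj(s,p+c) for p in pts],np.float32));m=cv2.moments(h);return np.array([m["m10"],m["m01"]])/m["m00"]
    c0=f["c"];goal=proj(s,c0)
    return least_squares(lambda p:cen(np.r_[p,c0[2]])-goal,c0[:2]).x
E
python3 - <<'E'
from h import *
E=dict(g=(.538,.0495),b=(.551,-.049),r=(.46,-.154),k=(.5345,-.242))
S={n:snapshot(n) for n in("top","side")}
for n,s in S.items():
    fs=filters(s)
    for k,e in E.items():
        f=min(fs,key=lambda f:np.hypot(*(f["c"][:2]-e)));print(n,k,fine(s,f).round(4))
x,y,t=.5259,.2874,np.radians(87.03)
W=lambda X,Y,Z:np.array([x+np.cos(t)*X-np.sin(t)*Y,y+np.sin(t)*X+np.cos(t)*Y,Z])
tiles=[]
for n,s in S.items():
    u0,v0,w,h=(112,155,85,110) if n=="top" else (185,262,130,78)
    F=6 if n=="top" else 4
    im=cv2.resize(s["img"][v0:v0+h,u0:u0+w],None,fx=F,fy=F,interpolation=cv2.INTER_CUBIC)
    pp=lambda p:tuple(int(q) for q in (proj(s,p)-[u0,v0]+.5)*F)
    def loop(P,c):
        for a,b in zip(P,P[1:]+P[:1]): cv2.line(im,pp(a),pp(b),c,1)
    for a,b in((44,135),(39,130)): loop([W(i*a/1e3,j*b/1e3,.044) for i,j in((1,1),(1,-1),(-1,-1),(-1,1))],(0,0,255))
    loop([W(i*.039,j*.130,.005) for i,j in((1,1),(1,-1),(-1,-1),(-1,1))],(0,255,0))
    for py in(-.087,-.029,.029,.087):
        for i in(-1,1): 
            for j in(-1,1): cv2.circle(im,pp(W(i*.028,py+j*.0175,.015)),2,(255,0,0),-1)
    tiles.append(im)
H=max(t.shape[0] for t in tiles)
o=np.hstack([cv2.copyMakeBorder(t,0,H-t.shape[0],0,0,0) for t in tiles])
f=min(800/o.shape[1],600/o.shape[0],1);cv2.imwrite("pics/ov.png",cv2.resize(o,None,fx=f,fy=f));print(o.shape,f)
E
```

```text
top g [0.5385 0.0455]
top b [ 0.5511 -0.05  ]
top r [ 0.4584 -0.1568]
top k [ 0.5343 -0.2431]
side g [0.5388 0.0497]
side b [0.5388 0.0497]
side r [ 0.4595 -0.1523]
side k [ 0.5339 -0.2407]
(660, 1030, 3) 0.7766990291262136
```

View pics/ov.png

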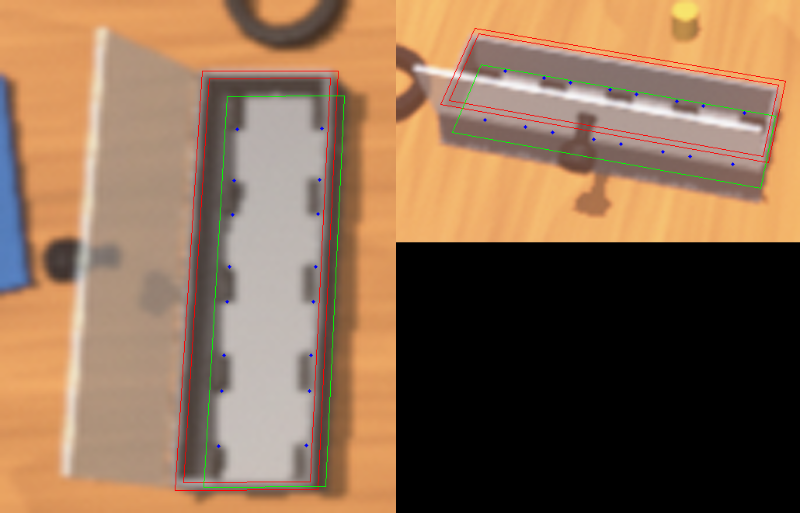

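Overlay check: the top-view rim and block edges match the model to about 1 px. The side view sits about 2 px off, the same +y offset the filters show, so relative placing is sound. Blue gets rolled back 3.5 mm first.

Call:
servo_tool --commands '[0.04, 0.04, 0, 0, 0, 0, 0.06, 0.08, 0.08, 0, 0, 0, 0, 0.06, 0.12, 0.12, 0, 0, 0, 0, 0.06, 0.16, 0.16, 0.02, 0, 0, 0, 0.06, 0.2, 0.2, 0.05, 0, 0, 0, 0.06, 0.25, 0.2516, 0.097, 0, 0, 0, 0.06, 0.25, 0.2516, 0.097, 0, 0, 0, 0.06, 0.25, 0.2516, 0.097, 0, 0, 0, 0.06]'

```text
time: 21.48
tool_pos: [0.5507, -0.0481, 0.0996]
ee_rot: [-3.139, -0.0, 1.688]
wrist_force: [-0.7, -0.1, 0.0]
width: 0.0602
finger_force: 0.0
```

Call:
servo_tool --commands '[0, 0, 0.04, 0, 0, 0, 0.06, 0, 0, 0.079, 0, 0, 0, 0.06, 0, 0, 0.079, 0, 0, 0, 0.045, 0, 0, 0.079, 0, 0, 0, 0.038, 0, 0, 0.079, 0, 0, 0, 0.034, 0, 0, 0.079, 0, 0, 0, 0.034, 0, -0.002, 0.079, 0, 0, 0, 0.034, 0, -0.0035, 0.079, 0, 0, 0, 0.034, 0, -0.0035, 0.079, 0, 0, 0, 0.034, 0, -0.0035, 0.079, 0, 0, 0, 0.034]'

```text
time: 22.72
tool_pos: [0.5477, -0.0495, 0.0215]
ee_rot: [-3.141, -0.0, 1.685]
wrist_force: [0.1, 0.2, 0.5]
width: 0.0337
finger_force: 0.0
```

Call:
servo_tool --commands '[0, 0, 0, 0, 0, 0, 0.06, 0, 0, 0, 0, 0, 0, 0.06, 0, 0, -0.04, 0, 0, 0, 0.06, 0, 0, -0.079, 0, 0, 0, 0.06, 0, 0, -0.079, 0, 0, 0, 0.06]'

```text
time: 23.35
tool_pos: [0.5505, -0.05, 0.1048]
ee_rot: [3.133, 0.003, 1.685]
wrist_force: [0.2, 0.7, 0.6]
width: 0.0598
finger_force: 0.0
```

```bash
python3 -c "
from h import *
print(robot.get_obs()['tool_pos'])
go(.534,-.2415,.1,96.5)"
```

```text
[ 0.55051633 -0.05000452  0.10480594]
go (0.534, -0.2415, 0.1) shift [-0.1884 -0.0383  0.005 ] turn [0.5 0.2 0. ]
```

Call:
servo_tool --commands '[-0.05, -0.01, 0, 0, 0, 0, 0.06, -0.1, -0.02, 0, 0, 0, 0, 0.06, -0.15, -0.03, 0, 0, 0, 0, 0.06, -0.19, -0.0354, 0, 0, 0, 0, 0.06, -0.19, -0.0354, 0, 0, 0, 0, 0.06, -0.19, -0.0354, 0, 0, 0, 0, 0.06]'

```text
time: 24.1
tool_pos: [0.5336, -0.2415, 0.0992]
ee_rot: [-3.14, -0.002, 1.685]
wrist_force: [0.1, 0.5, 0.2]
width: 0.06
finger_force: 0.0
```

```bash
python3 -c "
from h import *
go(.534,-.2415,.021,96.5)
look(dict(g=(.538,.0495),b=(.548,-.049),r=(.46,-.154)))"
```

```text
go (0.534, -0.2415, 0.021) shift [-0.0002  0.0005  0.0782] turn [-0.1 -0.1  0. ]
top g 0.57 [0.5378 0.0464] yaw 5.7 15 14 13 11 11 13 21 39 54 58 57 51 37 23 15 12 12 12 12 12 12
top b 0.55 [ 0.5468 -0.0502] yaw 5.8 11 11 10 9 10 15 27 45 57 58 57 49 32 17 12 10 9 10 10 10 10
top r missed
side g 0.76 [0.5395 0.0505] yaw 8.5 14 14 13 12 11 13 24 44 63 71 70 55 24 8 6 8 11 14 16 16 16
side b 0.62 [ 0.5477 -0.0499] yaw 6.6 14 15 14 12 10 12 20 36 56 66 66 53 26 9 4 5 7 8 8 6 4
side r 0.48 [ 0.4597 -0.1493] yaw 8.0 26 25 24 23 22 23 29 40 60 70 68 52 24 10 8 10 14 17 19 20 21
```

Call:
servo_tool --commands '[0, 0, 0.04, 0, 0, 0, 0.06, 0, 0, 0.078, 0, 0, 0, 0.06, 0, 0, 0.078, 0, 0, 0, 0.045, 0, 0, 0.078, 0, 0, 0, 0.038, 0, 0, 0.078, 0, 0, 0, 0.034, 0, 0, 0.078, 0, 0, 0, 0.034, 0, 0.0015, 0.078, 0, 0, 0, 0.034, 0, 0.003, 0.078, 0, 0, 0, 0.034, 0, 0.003, 0.078, 0, 0, 0, 0.034, 0, 0.003, 0.078, 0, 0, 0, 0.034]'

```text
time: 25.55
tool_pos: [0.5372, -0.2419, 0.0225]
ee_rot: [-3.141, -0.0, 1.685]
wrist_force: [0.0, 0.3, -0.5]
width: 0.0341
finger_force: 0.0
```

Call:
servo_tool --commands '[0, 0, 0, 0, 0, 0, 0.034, 0, 0, 0, 0, 0, 0, 0.034, 0, 0, 0, 0, 0, 0, 0.03, 0, 0, 0, 0, 0, 0, 0.025, 0, 0, 0, 0, 0, 0, 0.02, 0, 0, 0, 0, 0, 0, 0.02, 0, 0, -0.03, 0, 0, 0, 0.02, 0, 0, -0.08, 0, 0, 0, 0.02, 0, 0, -0.095, 0, 0, 0, 0.02, 0, 0, -0.095, 0, 0, 0, 0.02]'

```text
time: 26.8
tool_pos: [0.5377, -0.2422, 0.1182]
ee_rot: [3.14, 0.001, 1.685]
wrist_force: [-0.2, -0.7, -2.5]
width: 0.0314
finger_force: 30.0
```

```bash
python3 -c "
from h import *
print(robot.get_obs()['tool_pos'])
go(.6132,.285,.115,87)"
```

```text
[ 0.53771394 -0.24217923  0.11817039]
go (0.6132, 0.285, 0.115) shift [0.5151 0.1351 0.0028] turn [0.1 0.1 9.5]
```

Call:
servo_tool --commands '[0.055, 0, 0, 0, 0, 0, 0.02, 0.11, 0.01, 0, 0, 0, 1, 0.02, 0.165, 0.02, 0, 0, 0, 2, 0.02, 0.22, 0.03, 0, 0, 0, 3, 0.02, 0.275, 0.05, 0, 0, 0, 4, 0.02, 0.33, 0.07, 0, 0, 0, 5, 0.02, 0.385, 0.09, 0, 0, 0, 6.5, 0.02, 0.44, 0.11, 0, 0, 0, 8, 0.02, 0.49, 0.13, 0, 0, 0, 9.5, 0.02, 0.515, 0.135, 0.003, 0, 0, 9.5, 0.02]'

```text
time: 28.05
tool_pos: [0.6114, 0.2873, 0.1108]
ee_rot: [-3.137, 0.002, 1.522]
wrist_force: [-0.4, -0.6, -1.1]
width: 0.0312
finger_force: 30.0
```

Call:
servo_tool --commands '[0, 0, 0, 0, 0, 0, 0.02, 0, 0, 0, 0, 0, 0, 0.02]'

```text
time: 28.3
tool_pos: [0.6121, 0.2834, 0.1132]
ee_rot: [-3.14, 0.002, 1.518]
wrist_force: [-0.8, -0.6, -1.1]
width: 0.0313
finger_force: 30.0
```

Run:
```python
from h import *
go(.6132,.285,.024,87)
s=snapshot("top")
im=s["img"][120:270,110:240];cv2.imwrite("pics/held.png",cv2.resize(im,None,fx=4,fy=4,interpolation=cv2.INTER_CUBIC))
s=snapshot("side");im=s["img"][220:340,170:320];cv2.imwrite("pics/held2.png",cv2.resize(im,None,fx=5,fy=5,interpolation=cv2.INTER_CUBIC))
```

```text
go (0.6132, 0.285, 0.024) shift [0.0019 0.0012 0.0892] turn [-0.1  0.1 -0. ]
```

View pics/held2.png

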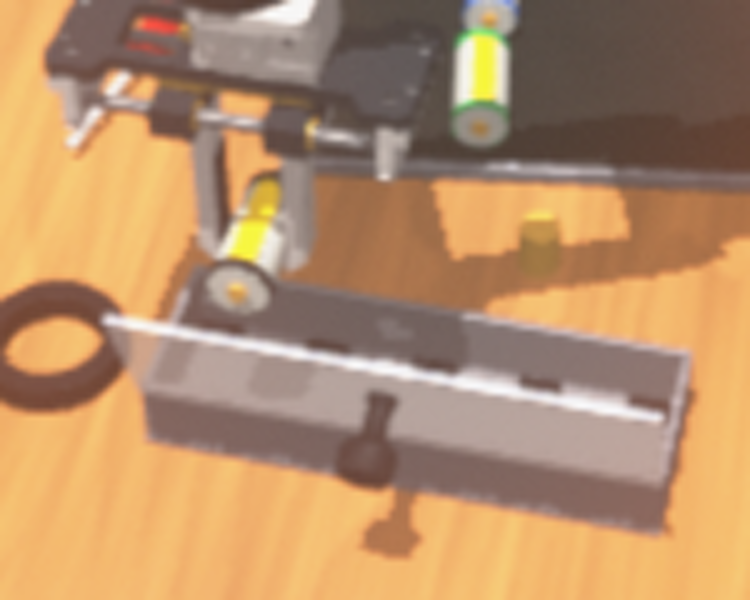

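The held black filter in the side view shows its stripe on top and its near end centre at crop (237,290), over the far-left pocket. I'll check the axial offset.

Run:
```python
from h import *
s=snapshot("side");o=robot.get_obs();print(o["tool_pos"])
print("near end",at(s,170+237/5-.4,220+290/5-.4,.112), "far-wall rim outer corners",at(s,170+190/5,220+268/5,.044),at(s,170+690/5,220+352/5,.044))
```

```text
[0.61282863 0.28331472 0.11478321]
near end [0.61383902 0.32004414 0.112     ] far-wall rim outer corners [0.66034874 0.24772531 0.044     ] [0.39255591 0.26048637 0.044     ]
```

View pics/held.png

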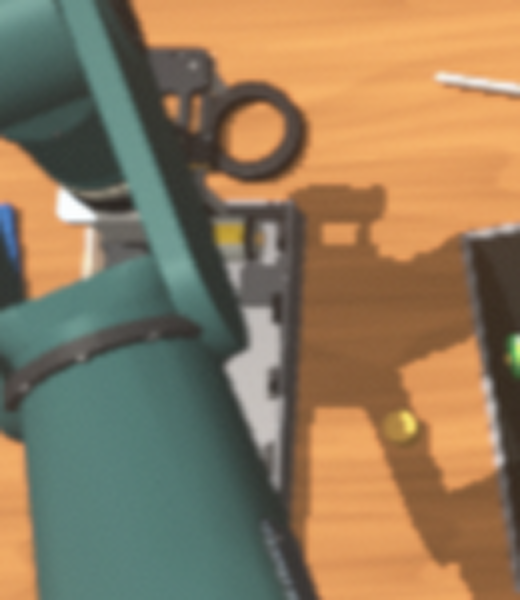

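Run:
```python
from h import *
s=snapshot("top");o=robot.get_obs();tp=o["tool_pos"]
for z in(.098,.113,.129):print(z,(( proj(s,[tp[0],tp[1]-.035,z])+.4-[110,120])*4).round(1))
print("band inner edge top (z .129)",[((proj(s,[tp[0],tp[1]-.035+b,.129])+.4-[110,120])*4).round(1).tolist() for b in(.005,.008,.01)])
# rim profile of the case's right wall in raw image
for v in(200,212,224,236):print(v,s["img"][v,165:192].mean(1).round().astype(int).tolist(), [proj(s,at(s,u,v,.044)*1)[0].round(1) for u in(180,)], [round(at(s,u,v,.044)[1],4) for u in(178,180,182,184,186)])
```

```text
0.098 [263.5 238.9]
0.113 [258.  232.9]
0.129 [251.9 226.3]
band inner edge top (z .129) [[244.7, 226.7], [240.4, 227.0], [237.5, 227.1]]
200 [73, 58, 51, 51, 51, 70, 122, 169, 186, 187, 188, 184, 163, 117, 84, 80, 81, 67, 63, 69, 83, 96, 101, 100, 100, 99, 100] [np.float64(180.0)] [np.float64(0.2551), np.float64(0.2491), np.float64(0.2432), np.float64(0.2373), np.float64(0.2314)]
212 [68, 111, 161, 185, 191, 191, 191, 191, 192, 189, 188, 172, 137, 110, 99, 91, 74, 64, 68, 81, 95, 99, 98, 98, 98, 99, 97] [np.float64(180.0)] [np.float64(0.2552), np.float64(0.2493), np.float64(0.2434), np.float64(0.2375), np.float64(0.2316)]
224 [66, 62, 58, 55, 56, 76, 126, 174, 191, 193, 193, 194, 193, 185, 163, 127, 83, 65, 72, 82, 93, 95, 100, 121, 148, 155, 157] [np.float64(180.0)] [np.float64(0.2553), np.float64(0.2494), np.float64(0.2436), np.float64(0.2377), np.float64(0.2319)]
236 [83, 80, 74, 71, 66, 62, 59, 56, 53, 52, 58, 72, 91, 117, 130, 88, 65, 69, 84, 96, 99, 104, 126, 155, 161, 160, 160] [np.float64(180.0)] [np.float64(0.2554), np.float64(0.2496), np.float64(0.2438), np.float64(0.238), np.float64(0.2322)]
```

Run:
```python
from h import *
s=snapshot("top");im=cv2.imread("pics/top0.png").mean(2)
for v in(196,197,198,215,216,217,234,235):
    p=im[v];seg=p[152:190]
    i=np.arange(152,190);hi=seg.max();br=i[seg>.72*hi]
    br=br[(br>158)&(br<181)];a,b=br.min(),br.max()
    th=.7*hi
    l=a-1+(th-p[a-1])/(p[a]-p[a-1]);r=b+(p[b]-th)/(p[b]-p[b+1])
    R_=at(s,r,v,.015);L=at(s,l,v,.005)
    print(v,round(l,1),round(r,1),"R inner y",R_[:2].round(4),"L",L[:2].round(4),"gap",round(L[1]-R_[1],4),"centre",round((L[1]+R_[1])/2,4))
print(im[225,150:190].astype(int).tolist())
```

```text
196 163.8 177.8 R inner y [0.5852 0.263 ] L [0.5903 0.3084] gap 0.0454 centre 0.2857
197 163.6 177.8 R inner y [0.582  0.2629] L [0.5871 0.309 ] gap 0.0461 centre 0.286
198 163.1 177.8 R inner y [0.5789 0.2631] L [0.584  0.3105] gap 0.0474 centre 0.2868
215 161.9 176.8 R inner y [0.5262 0.2661] L [0.5309 0.3139] gap 0.0479 centre 0.29
216 161.9 176.8 R inner y [0.5231 0.2662] L [0.5278 0.314 ] gap 0.0478 centre 0.2901
217 161.9 176.8 R inner y [0.52   0.2661] L [0.5247 0.3139] gap 0.0478 centre 0.29
234 160.9 175.8 R inner y [0.4684 0.2692] L [0.4726 0.3167] gap 0.0475 centre 0.2929
235 160.9 175.8 R inner y [0.4654 0.2694] L [0.4696 0.3166] gap 0.0472 centre 0.293
[149, 138, 94, 67, 66, 72, 83, 91, 102, 135, 170, 181, 181, 181, 181, 180, 181, 181, 181, 181, 181, 181, 181, 180, 181, 181, 182, 180, 175, 155, 115, 77, 68, 72, 82, 90, 93, 101, 122, 142]
```

Block edges give a gap of 48 mm, as specified, so the case centre is (0.526, 0.290) at yaw 86.9°. Lowering now.

Call:
servo_tool --commands '[0.002, 0.0005, 0.03, 0, 0, 0, 0.02, 0.002, 0.0005, 0.05, 0, 0, 0, 0.02, 0.002, 0.0005, 0.065, 0, 0, 0, 0.02, 0.002, 0.0005, 0.08, 0, 0, 0, 0.02, 0.002, 0.0005, 0.0905, 0, 0, 0, 0.02, 0.002, 0.0005, 0.0905, 0, 0, 0, 0.02]'

```text
time: 29.3
tool_pos: [0.6134, 0.2871, 0.0239]
ee_rot: [3.141, 0.0, 1.519]
wrist_force: [-0.0, -0.9, -2.3]
width: 0.031
finger_force: 30.0
```

Call:
servo_tool --commands '[0, 0, 0.001, 0, 0, 0, 0.03, 0, 0, 0.001, 0, 0, 0, 0.034, 0, 0, 0.001, 0, 0, 0, 0.04, 0, 0, 0.001, 0, 0, 0, 0.046, 0, 0, 0.001, 0, 0, 0, 0.046, 0, 0, -0.03, 0, 0, 0, 0.046, 0, 0, -0.08, 0, 0, 0, 0.046, 0, 0, -0.08, 0, 0, 0, 0.046]'

```text
time: 30.3
tool_pos: [0.6165, 0.2883, 0.1107]
ee_rot: [3.131, -0.005, 1.519]
wrist_force: [0.4, -0.1, 1.2]
width: 0.0466
finger_force: 0.0
```

Run:
```python
from h import *
print(robot.get_obs()["tool_pos"])
go(.459,-.153,.1,96.5);go(.5475,-.049,.1,96.5);go(.5385,.0472,.1,96.5)
s=snapshot("side");
for f in filters(s):
    if f["c"][1]>.2: print(f["conf"],fine(s,dict(f,c=np.r_[at(s,*proj(s,f["c"]),.021)]),-3).round(4),*unwrap(s,f["c"]+[0,0,.001],np.array([.055,.998])))
```

```text
[0.61648107 0.28829554 0.1106709 ]
go (0.459, -0.153, 0.1) shift [-0.4489 -0.1346  0.0071] turn [ 0.6 -0.2 -9.5]
go (0.5475, -0.049, 0.1) shift [-0.3404 -0.0516  0.0085] turn [ 0.6 -0.2 -9.5]
go (0.5385, 0.0472, 0.1) shift [-0.2448 -0.0656  0.0088] turn [ 0.6 -0.2 -9.5]
0.45 [0.6115 0.2564] 14 14 14 13 14 14 16 24 38 45 48 49 42 30 23 20 18 16 15 15 16
```

Call:
servo_tool --commands '[-0.05, -0.01, 0, 0, 0, -2, 0.06, -0.1, -0.02, 0, 0, 0, -4, 0.06, -0.15, -0.035, 0, 0, 0, -6, 0.06, -0.2, -0.05, 0, 0, 0, -8, 0.06, -0.242, -0.0624, 0.004, 0, 0, -9.5, 0.06, -0.242, -0.0624, 0.004, 0, 0, -9.5, 0.06, -0.242, -0.0624, 0.004, 0, 0, -9.5, 0.06, -0.242, -0.0624, 0.004, 0, 0, -9.5, 0.06]'

```text
time: 31.4
tool_pos: [0.5386, 0.0497, 0.0996]
ee_rot: [-3.141, -0.0, 1.686]
wrist_force: [0.5, -0.6, 0.5]
width: 0.06
finger_force: 0.0
```

Run:
```python
from h import *
print(robot.get_obs()["tool_pos"])
go(.5385,.0472,.0215,96.5)
```

```text
[0.53861257 0.0496851  0.09956425]
go (0.5385, 0.0472, 0.0215) shift [-0.0025 -0.0003  0.0781] turn [-0.  -0.   0.1]
```

Call:
servo_tool --commands '[-0.0025, 0, 0.04, 0, 0, 0, 0.06, -0.0025, 0, 0.078, 0, 0, 0, 0.06, -0.0025, 0, 0.078, 0, 0, 0, 0.045, -0.0025, 0, 0.078, 0, 0, 0, 0.038, -0.0025, 0, 0.078, 0, 0, 0, 0.034, -0.0025, 0, 0.078, 0, 0, 0, 0.034, -0.0025, 0.0015, 0.078, 0, 0, 0, 0.034, -0.0025, 0.0015, 0.078, 0, 0, 0, 0.034, -0.0025, 0.0015, 0.078, 0, 0, 0, 0.03, -0.0025, 0.0015, 0.078, 0, 0, 0, 0.025]'

```text
time: 32.65
tool_pos: [0.5403, 0.0462, 0.0223]
ee_rot: [3.141, 0.0, 1.685]
wrist_force: [-0.3, 0.9, 1.3]
width: 0.0316
finger_force: 29.7
```

Call:
servo_tool --commands '[0, 0, 0, 0, 0, 0, 0.02, 0, 0, 0, 0, 0, 0, 0.02, 0, 0, 0, 0, 0, 0, 0.02, 0, 0, -0.03, 0, 0, 0, 0.02, 0, 0, -0.07, 0, 0, 0, 0.02, 0, 0, -0.095, 0, 0, 0, 0.02, 0, 0, -0.095, 0, 0, 0, 0.02, 0, 0, -0.095, 0, 0, 0, 0.02]'

```text
time: 33.65
tool_pos: [0.5392, 0.0463, 0.1151]
ee_rot: [-3.138, -0.0, 1.685]
wrist_force: [0.4, 0.7, -2.1]
width: 0.0315
finger_force: 29.7
```

Run:
```python
from h import *
print(robot.get_obs()["tool_pos"])
go(.5553,.2886,.115,87)
```

```text
[0.53917143 0.04631219 0.11510993]
go (0.5553, 0.2886, 0.115) shift [2.389e-01 4.370e-02 1.000e-04] turn [-0.2 -0.   9.5]
```

Call:
servo_tool --commands '[0.05, 0.01, 0, 0, 0, 2, 0.02, 0.1, 0.02, 0, 0, 0, 4, 0.02, 0.15, 0.03, 0, 0, 0, 6, 0.02, 0.2, 0.04, 0, 0, 0, 8, 0.02, 0.239, 0.0435, 0, 0, 0, 9.5, 0.02, 0.239, 0.0435, 0, 0, 0, 9.5, 0.02, 0.239, 0.0435, 0, 0, 0, 9.5, 0.02, 0.239, 0.0435, 0, 0, 0, 9.5, 0.02]'

```text
time: 34.65
tool_pos: [0.5561, 0.2872, 0.1162]
ee_rot: [-3.14, 0.001, 1.518]
wrist_force: [0.1, 0.3, -1.9]
width: 0.0316
finger_force: 29.7
```

Run:
```python
from h import *
print(robot.get_obs()["tool_pos"])
go(.5553,.2886,.024,87)
```

```text
[0.55610434 0.28720963 0.1162464 ]
go (0.5553, 0.2886, 0.024) shift [ 0.0014 -0.0008  0.0922] turn [-0.1  0.1 -0. ]
```

Call:
servo_tool --commands '[0.001, -0.0005, 0.03, 0, 0, 0, 0.02, 0.001, -0.0005, 0.05, 0, 0, 0, 0.02, 0.001, -0.0005, 0.065, 0, 0, 0, 0.02, 0.001, -0.0005, 0.08, 0, 0, 0, 0.02, 0.001, -0.0005, 0.092, 0, 0, 0, 0.02, 0.001, -0.0005, 0.092, 0, 0, 0, 0.02, 0.001, -0.0005, 0.092, 0, 0, 0, 0.02]'

```text
time: 35.52
tool_pos: [0.556, 0.2899, 0.0255]
ee_rot: [3.141, -0.0, 1.519]
wrist_force: [0.3, -0.7, -2.2]
width: 0.031
finger_force: 29.9
```

Call:
servo_tool --commands '[0, 0, 0.001, 0, 0, 0, 0.03, 0, 0, 0.001, 0, 0, 0, 0.034, 0, 0, 0.001, 0, 0, 0, 0.04, 0, 0, 0.001, 0, 0, 0, 0.046, 0, 0, 0.001, 0, 0, 0, 0.046, 0, 0, -0.03, 0, 0, 0, 0.046, 0, 0, -0.08, 0, 0, 0, 0.046, 0, 0, -0.08, 0, 0, 0, 0.046, 0, 0, -0.08, 0, 0, 0, 0.046]'

```text
time: 36.65
tool_pos: [0.5555, 0.2896, 0.1046]
ee_rot: [-3.141, 0.0, 1.519]
wrist_force: [-0.6, 0.2, -1.1]
width: 0.0462
finger_force: 0.0
```

Run:
```python
from h import *
print(robot.get_obs()["tool_pos"])
s=snapshot("top");fs=filters(s)
for e in((.5475,-.049),(.46,-.154)):
    f=min(fs,key=lambda f:np.hypot(*(f["c"][:2]-e)));print(fine(s,f).round(4),*unwrap(s,f["c"],f["ax"]))
go(.5475,-.049,.1,96.5)
```

```text
[0.55554716 0.28957678 0.10463793]
[ 0.5474 -0.051 ] 10 10 9 9 11 17 29 47 56 56 55 44 25 13 10 9 9 10 10 10 9
[ 0.4585 -0.1567] 14 14 12 11 11 14 23 40 55 59 58 52 35 17 10 9 9 9 9 9 9
go (0.5475, -0.049, 0.1) shift [-0.3381  0.0103  0.0034] turn [-0.2  0.1 -9.5]
```

Call:
servo_tool --commands '[-0.055, 0.002, 0, 0, 0, -2, 0.06, -0.11, 0.004, 0, 0, 0, -4, 0.06, -0.165, 0.006, 0, 0, 0, -6, 0.06, -0.22, 0.008, 0, 0, 0, -8, 0.06, -0.28, 0.01, 0, 0, 0, -9.5, 0.06, -0.3395, 0.0103, 0.0034, 0, 0, -9.5, 0.06, -0.3395, 0.0103, 0.0034, 0, 0, -9.5, 0.06, -0.3395, 0.0103, 0.0034, 0, 0, -9.5, 0.06, -0.3395, 0.0103, 0.0034, 0, 0, -9.5, 0.06]'

```text
time: 37.88
tool_pos: [0.5484, -0.0484, 0.1011]
ee_rot: [-3.141, -0.001, 1.687]
wrist_force: [-0.5, -0.1, 0.8]
width: 0.0601
finger_force: 0.0
```

Run:
```python
from h import *
print(robot.get_obs()["tool_pos"])
go(.5475,-.0505,.0215,96.5)
```

```text
[ 0.54835213 -0.0484161   0.10107977]
go (0.5475, -0.0505, 0.0215) shift [-0.002  -0.001   0.0796] turn [-0.1 -0.   0.2]
```

Call:
servo_tool --commands '[-0.002, -0.001, 0.04, 0, 0, 0, 0.06, -0.002, -0.001, 0.079, 0, 0, 0, 0.06, -0.002, -0.001, 0.079, 0, 0, 0, 0.045, -0.002, -0.001, 0.079, 0, 0, 0, 0.038, -0.002, -0.001, 0.079, 0, 0, 0, 0.034, -0.002, -0.001, 0.079, 0, 0, 0, 0.034, -0.002, 0.0015, 0.079, 0, 0, 0, 0.034, -0.002, 0.0015, 0.079, 0, 0, 0, 0.034, -0.002, 0.0015, 0.079, 0, 0, 0, 0.03, -0.002, 0.0015, 0.079, 0, 0, 0, 0.025]'

```text
time: 39.12
tool_pos: [0.5507, -0.0518, 0.0229]
ee_rot: [3.141, 0.0, 1.685]
wrist_force: [0.3, -0.4, 1.1]
width: 0.0311
finger_force: 30.0
```

Call:
servo_tool --commands '[0, 0, 0, 0, 0, 0, 0.02, 0, 0, 0, 0, 0, 0, 0.02, 0, 0, 0, 0, 0, 0, 0.02, 0, 0, -0.03, 0, 0, 0, 0.02, 0, 0, -0.07, 0, 0, 0, 0.02, 0, 0, -0.095, 0, 0, 0, 0.02, 0, 0, -0.095, 0, 0, 0, 0.02, 0, 0, -0.095, 0, 0, 0, 0.02]'

```text
time: 40.12
tool_pos: [0.549, -0.0515, 0.1157]
ee_rot: [-3.138, -0.001, 1.685]
wrist_force: [0.3, -0.3, -2.0]
width: 0.0313
finger_force: 30.0
```

Run:
```python
from h import *
print(robot.get_obs()["tool_pos"])
go(.4973,.2918,.115,87)
```

```text
[ 0.54897119 -0.05146496  0.11565208]
go (0.4973, 0.2918, 0.115) shift [ 0.3469 -0.0122  0.001 ] turn [-0.2 -0.   9.5]
```

Call:
servo_tool --commands '[0.055, -0.002, 0, 0, 0, 2, 0.02, 0.11, -0.004, 0, 0, 0, 4, 0.02, 0.165, -0.006, 0, 0, 0, 6, 0.02, 0.22, -0.008, 0, 0, 0, 8, 0.02, 0.28, -0.01, 0, 0, 0, 9.5, 0.02, 0.33, -0.012, 0, 0, 0, 9.5, 0.02, 0.347, -0.012, 0, 0, 0, 9.5, 0.02, 0.347, -0.012, 0, 0, 0, 9.5, 0.02, 0.347, -0.012, 0, 0, 0, 9.5, 0.02, 0.347, -0.012, 0, 0, 0, 9.5, 0.02]'

```text
time: 41.38
tool_pos: [0.4993, 0.2901, 0.1175]
ee_rot: [-3.141, 0.001, 1.517]
wrist_force: [-0.2, -0.5, -0.6]
width: 0.031
finger_force: 30.0
```

Run:
```python
from h import *
print(robot.get_obs()["tool_pos"])
go(.4973,.2918,.024,87)
```

```text
[0.49927124 0.29008617 0.11752234]
go (0.4973, 0.2918, 0.024) shift [ 0.0017 -0.002   0.0935] turn [-0.   0.  -0.1]
```

Call:
servo_tool --commands '[0.0015, -0.002, 0.03, 0, 0, 0, 0.02, 0.0015, -0.002, 0.05, 0, 0, 0, 0.02, 0.0015, -0.002, 0.065, 0, 0, 0, 0.02, 0.0015, -0.002, 0.08, 0, 0, 0, 0.02, 0.0015, -0.002, 0.093, 0, 0, 0, 0.02, 0.0015, -0.002, 0.093, 0, 0, 0, 0.02, 0.0015, -0.002, 0.093, 0, 0, 0, 0.02]'

```text
time: 42.25
tool_pos: [0.497, 0.2934, 0.025]
ee_rot: [3.141, -0.0, 1.519]
wrist_force: [-0.2, -0.1, -1.5]
width: 0.0317
finger_force: 30.0
```

Call:
servo_tool --commands '[0, 0, 0.001, 0, 0, 0, 0.03, 0, 0, 0.001, 0, 0, 0, 0.034, 0, 0, 0.001, 0, 0, 0, 0.04, 0, 0, 0.001, 0, 0, 0, 0.046, 0, 0, 0.001, 0, 0, 0, 0.046, 0, 0, -0.03, 0, 0, 0, 0.046, 0, 0, -0.08, 0, 0, 0, 0.046, 0, 0, -0.08, 0, 0, 0, 0.046, 0, 0, -0.08, 0, 0, 0, 0.046]'

```text
time: 43.38
tool_pos: [0.4966, 0.2931, 0.1043]
ee_rot: [-3.141, 0.0, 1.519]
wrist_force: [-0.1, -0.5, -0.4]
width: 0.0457
finger_force: 0.0
```

Run:
```python
from h import *
print(robot.get_obs()["tool_pos"])
s=snapshot("top");fs=filters(s)
for e in((.46,-.154),):
    f=min(fs,key=lambda f:np.hypot(*(f["c"][:2]-e)));print(fine(s,f).round(4),*unwrap(s,f["c"],f["ax"]))
go(.4590,-.156,.1,96.5)
```

```text
[0.49664526 0.29313859 0.10434381]
[ 0.4597 -0.1581] 12 12 11 11 12 18 30 47 58 59 58 48 28 14 10 10 10 10 10 10 9
go (0.459, -0.156, 0.1) shift [-0.45   -0.0136  0.0036] turn [-0.2  0.1 -9.5]
```

Call:
servo_tool --commands '[-0.055, -0.002, 0, 0, 0, -2, 0.06, -0.11, -0.004, 0, 0, 0, -4, 0.06, -0.165, -0.006, 0, 0, 0, -6, 0.06, -0.22, -0.008, 0, 0, 0, -8, 0.06, -0.28, -0.01, 0, 0, 0, -9.5, 0.06, -0.34, -0.0105, 0, 0, 0, -9.5, 0.06, -0.4, -0.012, 0, 0, 0, -9.5, 0.06, -0.45, -0.0136, 0.0036, 0, 0, -9.5, 0.06, -0.45, -0.0136, 0.0036, 0, 0, -9.5, 0.06, -0.45, -0.0136, 0.0036, 0, 0, -9.5, 0.06]'

```text
time: 44.72
tool_pos: [0.4594, -0.1547, 0.0998]
ee_rot: [-3.14, -0.002, 1.685]
wrist_force: [0.5, 0.5, 0.3]
width: 0.06
finger_force: 0.0
```

Run:
```python
from h import *
print(robot.get_obs()["tool_pos"])
go(.4590,-.156,.0215,96.5)
```

```text
[ 0.45938964 -0.15473425  0.09980249]
go (0.459, -0.156, 0.0215) shift [-0.0014 -0.0004  0.0783] turn [-0.1 -0.1  0. ]
```

Call:
servo_tool --commands '[-0.0014, 0, 0.04, 0, 0, 0, 0.06, -0.0014, 0, 0.078, 0, 0, 0, 0.06, -0.0014, 0, 0.078, 0, 0, 0, 0.045, -0.0014, 0, 0.078, 0, 0, 0, 0.038, -0.0014, 0, 0.078, 0, 0, 0, 0.034, -0.0014, 0, 0.078, 0, 0, 0, 0.034, -0.0014, 0.0025, 0.078, 0, 0, 0, 0.034, -0.0014, 0.0025, 0.078, 0, 0, 0, 0.034, -0.0014, 0.0025, 0.078, 0, 0, 0, 0.03, -0.0014, 0.0025, 0.078, 0, 0, 0, 0.025]'

```text
time: 45.98
tool_pos: [0.4631, -0.1567, 0.0233]
ee_rot: [3.141, 0.0, 1.685]
wrist_force: [0.8, 0.3, 0.4]
width: 0.0315
finger_force: 29.9
```

Call:
servo_tool --commands '[0, 0, 0, 0, 0, 0, 0.02, 0, 0, 0, 0, 0, 0, 0.02, 0, 0, 0, 0, 0, 0, 0.02, 0, 0, -0.03, 0, 0, 0, 0.02, 0, 0, -0.07, 0, 0, 0, 0.02, 0, 0, -0.095, 0, 0, 0, 0.02, 0, 0, -0.095, 0, 0, 0, 0.02, 0, 0, -0.095, 0, 0, 0, 0.02]'

```text
time: 46.98
tool_pos: [0.4615, -0.156, 0.1161]
ee_rot: [-3.138, -0.002, 1.685]
wrist_force: [-0.5, -0.6, -1.8]
width: 0.0312
finger_force: 29.9
```

Run:
```python
from h import *
print(robot.get_obs()["tool_pos"])
go(.4394,.2949,.115,87)
```

```text
[ 0.46148916 -0.15602343  0.11612734]
go (0.4394, 0.2949, 0.115) shift [0.4505 0.0294 0.0018] turn [-0.2 -0.1  9.5]
```

Call:
servo_tool --commands '[0.055, 0.002, 0, 0, 0, 2, 0.02, 0.11, 0.005, 0, 0, 0, 4, 0.02, 0.165, 0.01, 0, 0, 0, 6, 0.02, 0.22, 0.015, 0, 0, 0, 8, 0.02, 0.28, 0.02, 0, 0, 0, 9.5, 0.02, 0.34, 0.024, 0, 0, 0, 9.5, 0.02, 0.4, 0.028, 0, 0, 0, 9.5, 0.02, 0.45, 0.0294, 0, 0, 0, 9.5, 0.02, 0.45, 0.0294, 0, 0, 0, 9.5, 0.02, 0.45, 0.0294, 0, 0, 0, 9.5, 0.02]'

```text
time: 48.22
tool_pos: [0.4397, 0.2929, 0.1161]
ee_rot: [-3.138, 0.003, 1.52]
wrist_force: [0.4, -0.0, -2.6]
width: 0.0312
finger_force: 29.9
```

Call:
servo_tool --commands '[0, 0, 0, 0, 0, 0, 0.02, 0, 0, 0, 0, 0, 0, 0.02]'

```text
time: 48.48
tool_pos: [0.4409, 0.2927, 0.118]
ee_rot: [-3.141, 0.0, 1.517]
wrist_force: [-0.4, -0.1, -2.3]
width: 0.0312
finger_force: 29.9
```

Run:
```python
from h import *
print(robot.get_obs()["tool_pos"])
go(.4394,.2949,.024,87)
```

```text
[0.44092464 0.2926655  0.11795976]
go (0.4394, 0.2949, 0.024) shift [ 0.0022 -0.0016  0.094 ] turn [-0.   0.  -0.1]
```

Call:
servo_tool --commands '[0.001, -0.0016, 0.03, 0, 0, 0, 0.02, 0.001, -0.0016, 0.05, 0, 0, 0, 0.02, 0.001, -0.0016, 0.065, 0, 0, 0, 0.02, 0.001, -0.0016, 0.08, 0, 0, 0, 0.02, 0.001, -0.0016, 0.093, 0, 0, 0, 0.02, 0.001, -0.0016, 0.093, 0, 0, 0, 0.02, 0.001, -0.0016, 0.093, 0, 0, 0, 0.02]'

```text
time: 49.35
tool_pos: [0.4393, 0.2951, 0.0254]
ee_rot: [3.141, -0.0, 1.519]
wrist_force: [0.1, 0.1, -1.6]
width: 0.0311
finger_force: 30.0
```

Call:
servo_tool --commands '[0, 0, 0.001, 0, 0, 0, 0.03, 0, 0, 0.001, 0, 0, 0, 0.034, 0, 0, 0.001, 0, 0, 0, 0.04, 0, 0, 0.001, 0, 0, 0, 0.046, 0, 0, 0.001, 0, 0, 0, 0.046, 0, 0, -0.03, 0, 0, 0, 0.046, 0, 0, -0.1, 0, 0, 0, 0.046, 0, 0, -0.14, 0, 0, 0, 0.046, 0, 0, -0.15, 0, 0, 0, 0.046]'

```text
time: 50.48
tool_pos: [0.441, 0.296, 0.1797]
ee_rot: [3.134, -0.004, 1.519]
wrist_force: [0.8, 0.2, -1.0]
width: 0.0461
finger_force: 0.0
```

Call:
servo_tool --commands '[-0.05, -0.02, 0, 0, 0, 0, 0.02, -0.1, -0.04, 0, 0, 0, 0, 0.02, -0.15, -0.05, 0, 0, 0, 0, 0.02, -0.2, -0.06, 0, 0, 0, 0, 0.02, -0.25, -0.06, 0, 0, 0, 0, 0.02, -0.3, -0.06, 0, 0, 0, 0, 0.02, -0.3, -0.06, 0, 0, 0, 0, 0.02]'

```text
time: 51.35
tool_pos: [0.3628, -0.004, 0.1736]
ee_rot: [-3.139, 0.0, 1.512]
wrist_force: [0.1, -0.0, 0.7]
width: 0.02
finger_force: 0.0
```

Run:
```python
from h import *
print(robot.get_obs()["tool_pos"])
s=snapshot("top");t2=snapshot("side")
a=cv2.resize(s["img"][150:270,105:205],(500,600),interpolation=cv2.INTER_CUBIC)
b=cv2.resize(t2["img"][255:345,180:320],(700,450),interpolation=cv2.INTER_CUBIC)
o=np.hstack([a[:600],cv2.copyMakeBorder(b,0,150,0,0,0)]);cv2.imwrite("pics/placed.png",cv2.resize(o,None,fx=.66,fy=.66,interpolation=cv2.INTER_AREA))
ax=np.array([.054,.9985])
for p in((.6132,.2855),(.5553,.2886),(.4973,.2918),(.4394,.2949)):
    print(p,*unwrap(s,np.r_[p,.021],ax))
```

```text
[ 0.36280022 -0.00403162  0.173603  ]
(0.6132, 0.2855) 10 10 10 10 10 10 16 35 51 58 58 56 44 27 17 12 8 8 8 8 12
(0.5553, 0.2886) 10 10 10 9 9 11 17 36 50 55 56 51 38 20 13 8 7 7 7 7 8
(0.4973, 0.2918) 8 8 8 8 8 8 13 28 45 54 56 54 42 23 13 8 7 7 6 6 6
(0.4394, 0.2949) 11 11 11 11 10 10 12 19 40 54 58 59 51 37 19 13 8 8 8 8 9
```

View pics/placed.png

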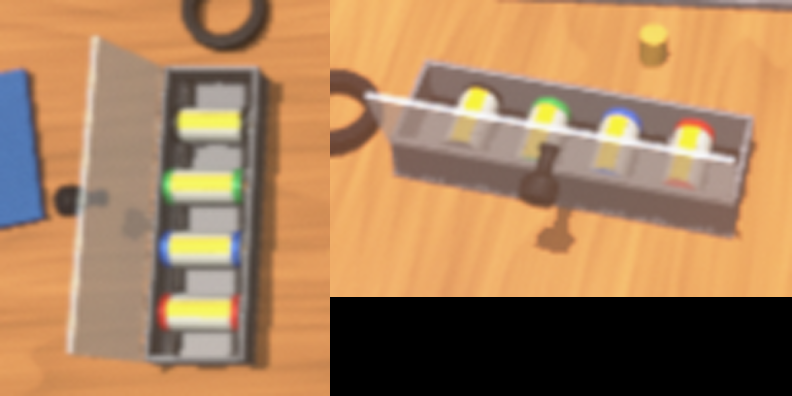

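All four lie in their pockets with stripes on top (within about 8° by the profiles): black, green, blue and red from top to bottom of the left crop, and the lid still leans back. Next I go round behind the lid and push it shut with closed fingers, clear of the knob.

Call:
servo_tool --commands '[0, 0, -0.05, 0, 0, 0, 0, 0.03, 0.01, -0.1, 0, 0, 0, 0, 0.09, 0.02, -0.1, 0, 0, 0, 0, 0.15, 0.03, -0.1, 0, 0, 0, 0, 0.21, 0.04, -0.1, 0, 0, 0, 0, 0.27, 0.05, -0.1, 0, 0, 0, 0, 0.33, 0.06, -0.1, 0, 0, 0, 0, 0.39, 0.07, -0.1, 0, 0, 0, 0, 0.434, 0.073, -0.1, 0, 0, 0, 0, 0.434, 0.073, -0.1, 0, 0, 0, 0]'

```text
time: 52.7
tool_pos: [0.4565, 0.4328, 0.2717]
ee_rot: [-3.137, 0.002, 1.527]
wrist_force: [0.7, -0.2, -0.6]
width: 0.0003
finger_force: 0.0
```

Call:
servo_tool --commands '[0, 0, 0, 0, 0, 0, 0, 0, 0, 0, 0, 0, 0, 0]'

```text
time: 52.95
tool_pos: [0.4586, 0.4276, 0.2756]
ee_rot: [3.141, -0.0, 1.519]
wrist_force: [0.8, -0.1, 0.4]
width: 0.0005
finger_force: 0.0
```

Run:
```python
from h import *
o=robot.get_obs();print(o["tool_pos"],o["joint_positions"].round(2))
go(.46,.425,.111,87)
s=snapshot("side");cv2.imwrite("pics/lid1.png",cv2.resize(s["img"][180:360,130:370],(800,600),interpolation=cv2.INTER_CUBIC))
```

```text
[0.45856879 0.42763861 0.27558677] [ 0.66  0.26  1.06 -0.    1.83  0.71]
go (0.46, 0.425, 0.111) shift [-0.0026  0.0015  0.1646] turn [ 0. -0.  0.]
```

View pics/lid1.png

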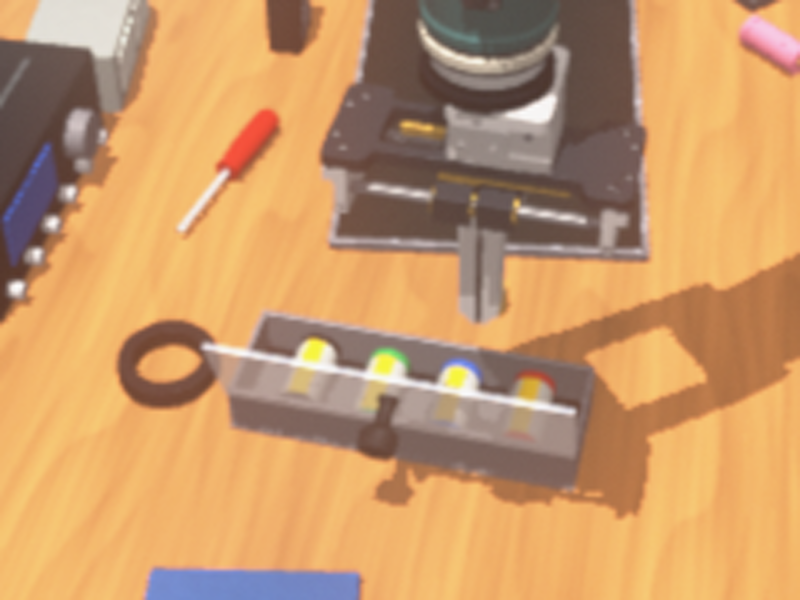

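The arm hangs behind the open lid with closed fingers at about (480,320) in the view and the knob at (380,435). The filters still show yellow tops. I descend behind the lid.

Call:
servo_tool --commands '[0, 0, 0.05, 0, 0, 0, 0, 0, 0, 0.1, 0, 0, 0, 0, 0, 0, 0.14, 0, 0, 0, 0, 0, 0, 0.165, 0, 0, 0, 0, 0, 0, 0.165, 0, 0, 0, 0, 0, 0, 0.165, 0, 0, 0, 0]'

```text
time: 53.75
tool_pos: [0.4599, 0.4281, 0.1121]
ee_rot: [3.139, -0.002, 1.518]
wrist_force: [-0.3, 0.2, -0.0]
width: 0.0003
finger_force: 0.0
```

Call:
servo_tool --commands '[-0.015, 0, 0, 0, 0, 0, 0, -0.03, 0, 0, 0, 0, 0, 0, -0.04, 0, 0, 0, 0, 0, 0, -0.05, 0, 0, 0, 0, 0, 0, -0.06, 0, 0, 0, 0, 0, 0, -0.07, 0, 0, 0, 0, 0, 0]'

```text
time: 54.5
tool_pos: [0.4555, 0.3579, 0.1105]
ee_rot: [3.141, -0.001, 1.519]
wrist_force: [-0.6, 2.0, 1.9]
width: 0.0004
finger_force: 0.9
```

Call:
servo_tool --commands '[-0.015, 0, 0, 0, 0, 0, 0, -0.03, 0, 0, 0, 0, 0, 0, -0.045, 0, 0, 0, 0, 0, 0, -0.0575, 0, 0, 0, 0, 0, 0, -0.0575, 0, 0, 0, 0, 0, 0]'

```text
time: 55.12
tool_pos: [0.4524, 0.2991, 0.11]
ee_rot: [-3.141, 0.002, 1.518]
wrist_force: [0.2, 0.0, 0.3]
width: 0.0008
finger_force: 0.0
```

Call:
servo_tool --commands '[-0.006, 0, 0.003, 0, 0, 0, 0, -0.012, 0, 0.006, 0, 0, 0, 0, -0.017, 0, 0.013, 0, 0, 0, 0, -0.0215, 0, 0.021, 0, 0, 0, 0, -0.025, 0, 0.03, 0, 0, 0, 0, -0.027, 0, 0.039, 0, 0, 0, 0, -0.0275, 0, 0.045, 0, 0, 0, 0, -0.0275, 0, 0.049, 0, 0, 0, 0, -0.0275, 0, 0.049, 0, 0, 0, 0]'

```text
time: 56.25
tool_pos: [0.4511, 0.2735, 0.0611]
ee_rot: [3.141, -0.0, 1.519]
wrist_force: [-1.3, 1.2, -0.5]
width: 0.0007
finger_force: 0.0
```

Call:
servo_tool --commands '[0, 0, 0.001, 0, 0, 0, 0, 0, 0, 0.002, 0, 0, 0, 0, 0, 0, 0.003, 0, 0, 0, 0, 0, 0, 0.003, 0, 0, 0, 0]'

```text
time: 56.75
tool_pos: [0.4513, 0.2736, 0.0606]
ee_rot: [3.14, -0.001, 1.519]
wrist_force: [-4.7, -1.5, 11.0]
width: 0.0006
finger_force: 5.6
```

Call:
servo_tool --commands '[0, 0, -0.05, 0, 0, 0, 0, 0, 0, -0.1, 0, 0, 0, 0, -0.05, -0.01, -0.14, 0, 0, 0, 0, -0.1, -0.02, -0.14, 0, 0, 0, 0, -0.15, -0.03, -0.14, 0, 0, 0, 0, -0.2, -0.04, -0.14, 0, 0, 0, 0, -0.26, -0.05, -0.14, 0, 0, 0, 0, -0.32, -0.06, -0.14, 0, 0, 0, 0, -0.32, -0.06, -0.14, 0, 0, 0, 0]'

```text
time: 57.88
tool_pos: [0.3739, -0.0467, 0.1981]
ee_rot: [3.141, 0.001, 1.51]
wrist_force: [0.5, -0.1, 0.3]
width: 0.0004
finger_force: 0.0
```

Run:
```python
from h import *
print(robot.get_obs()["tool_pos"])
s=snapshot("top");t2=snapshot("side")
a=cv2.resize(s["img"][150:270,105:205],(500,600),interpolation=cv2.INTER_CUBIC)
b=cv2.resize(t2["img"][255:345,180:320],(700,450),interpolation=cv2.INTER_CUBIC)
o=np.hstack([a,cv2.copyMakeBorder(b,0,150,0,0,0)]);cv2.imwrite("pics/shut.png",cv2.resize(o,None,fx=.66,fy=.66,interpolation=cv2.INTER_AREA))
ax=np.array([.054,.9985])
for p in((.6132,.2855),(.5553,.2886),(.4973,.2918),(.4394,.2949)):
    print(p,*unwrap(s,np.r_[p,.021],ax))
```

```text
[ 0.37389618 -0.04665728  0.19808835]
(0.6132, 0.2855) -3 -3 -3 -3 -3 -3 -1 2 5 5 5 4 2 -1 -2 -3 -3 -3 -3 -3 -3
(0.5553, 0.2886) 2 2 2 3 3 2 3 5 6 6 5 4 1 -2 -3 -3 -3 -4 -4 -4 -3
(0.4973, 0.2918) -4 -4 -3 -3 -3 -3 -2 1 3 5 5 4 2 -1 -3 -3 -3 -3 -4 -4 -4
(0.4394, 0.2949) -3 -3 -3 -3 -3 -3 -2 0 3 5 5 5 3 1 -2 -3 -3 -3 -3 -3 -3
```

View pics/shut.png

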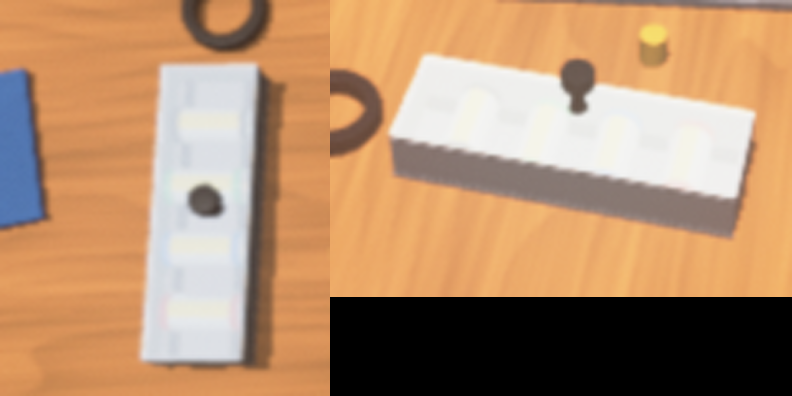

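The lid is flat on the case, with the knob at (205,200) in the left crop and the stripes showing through on top. The press met firm resistance at the rim height. Handing in.

```bash
python3 -c "
from h import *
print(close_job())"
```

```text
the job is handed in; nothing more can be done
None
```

All four filters were rolled stripe-up on the tray and laid in their own pockets with stripes on top, the lid was pushed shut, and the job was handed in at about 58 s; no verdict was returned, so success rests on my final pictures and the 11 N press on the lid.

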